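Clamp a reagent bottle in the sloping cradle of a bottle mixer

TASK

Swing the mixer's cam lever fully back to open the clamp, then take the mid-sized amber bottle (the round one with stepped-in shoulders and a cap, neither the slim bottle nor the wide jar) from the tray and lay it in the sloping cradle with its cap uphill and its bottom by the foot stop, and let go. Turn the cam lever just far enough to take up the gap so that the sprung rubber pad bears on the cap and is pushed about half-way in, never right in, and leave it there; then throw the mixer's toggle switch over. Leave the slim bottle, the wide jar and the beaker where they are.

Things in the scene. Friction and masses are not known exactly. Their poses are not given: they have to be found in the camera images.
- bottle: Bottle to clamp, amber, lying in one of the tray's slots: 130 mm long; round body 50 mm in diameter for the first 92 mm, then shoulders and a black cap 34 mm in diameter, 20 mm long. About 0.25 kg. Origin on its axis, mid-length (46 mm above the table in the tray); +y runs along it to the cap; it may be rolled about y. Best grasped across the body, 10 mm from the origin towards the bottom.
- slim_bottle: Bystander: a slimmer amber bottle, 142 mm long and 38 mm in diameter, cap 24 mm in diameter, in another slot of the tray. Origin on its axis 65 mm from its bottom, +y towards the cap. Leave alone.
- wide_jar: Bystander: a short wide amber jar, 90 mm long and 60 mm in diameter, with a lid nearly as wide (58 mm), in another slot of the tray. Origin on its axis 45 mm from its bottom, +y towards the lid. Leave alone.
- tray: White tray 310 x 170 mm, floor 6 mm thick, fixed to the bench. Three slots 100 mm apart along its x, each a pair of rails (18 mm high, 6 mm thick, 120 mm long, 24 mm between them) along its y, on which a bottle lies, cap to +y. Origin under its centre, on the table.
- deck: Aluminium deck of the mixer, 130 mm wide, fixed, sloping 0.5 rad. Origin mid-way along the lower edge of its top face, 50 mm above the table; +x across, +y uphill, +z square out of it. The cradle is two rails along y (18 mm high, 24 mm between them, y 60 to 165 mm): a 50 mm bottle in it has its axis at x 0, z 40 mm. Target bottle against the foot stop: its origin at y = 105 mm + joint stop.
- stop (a joint): How far uphill the foot stop is set, 0 to 0.014 m; it is locked for the job. Its bottle-side face (46 mm wide, 60 mm high) stands at deck y = 40 mm plus this.
- cam (a joint): Angle a of the eccentric cam and lever: 0 fully open, to 2.1 rad; grows clockwise seen from above the deck; starts partly closed. The cam drives the jaw and pad downhill by 19 mm per rad (its outline is a spiral, so evenly). It stays where it is left; moving it takes about 3 N at the handle, up to 6 N with the pad pressed.
- cam_axis (a point): Point on the cam's axle (square to the deck, at deck x 0, y 238 mm), 85 mm above the deck, level with the handle grip. The grip goes round it at 110 mm: at cam angle a it is at deck x = 110 cos(0.87 - a), y = 238 + 110 sin(0.87 - a) mm.
- pad (a joint): How far the sprung rubber pad is pressed into the jaw: 0 is fully out, 0.012 m is pressed right in (bottomed). Spring 1 N per mm.
- pad_face (a point): Centre of the pad's flat round face (36 mm in diameter), at deck x 0, z 40 mm. With the pad fully out it stands 14 mm downhill of the steel jaw (46 mm wide, 64 mm high), at deck y = 196 mm less the jaw's drive.
- handle_grip (a point): On the axis of the cam lever's handle, a black round post 20 mm in diameter, 50 mm long, square to the deck at the lever's end, spinning freely on its own axis. The point is 85 mm above the deck, 16 mm below the post's top; the lever's arm is 40 to 50 mm above the deck.
- switch (a joint): Toggle switch, 0 (as found) to 1.0 rad (over); stays where it is left. It swings about a level axis along deck x: the lever leans downhill at 0 and uphill at 1.0.
- switch_tip (a point): Centre of the black ball (26 mm in diameter) on the 80 mm toggle lever, pivot 22 mm above the table; the ball is 92 mm above the table at both ends of its swing, 102 mm half-way, and goes 77 mm level along deck y. The switch stands 135 mm to deck +x of the mixer's middle.
- beaker: Bystander: glass beaker 72 mm in diameter, 90 mm high, origin under its centre. Leave alone.

How it is judged:
By the outcome, as a careful person would: the job done as asked, in the order asked, and still so for the second after the job is handed in, with the robot touching nothing.
It also fails if it takes over 72 s, if anything falls off the work surface, if the arm or the gripper's body presses on something with over 40 N, if the wrist force passes 120 N, or if a joint passes its speed limit or range.

ROBOT

A 6-joint arm with a two-finger parallel gripper is mounted at the origin on the work surface. World frame = base frame: x ahead of the robot, y to its left, z up, the work surface at z = 0. Lengths are in m, angles in rad, forces in N, time in s.
With the tool pointing down it reaches from about 0.3 to 0.75 m from the base axis. Payload 8.5 kg.
Tool frame: the origin (TCP) lies at the very end of the fingers, on their centre line; the grasp point (between the pads) lies 19 mm behind it; x points along the fingers, y is the direction in which the jaws open and shut, and the axes are right-handed (so a half turn about x gives the same grasp; the last joint's range is limited). The gripper opens to 88 mm and grips with 3 to 60 N. Pads are 18 mm wide; open, the fingers measure 123 mm over their backs; the gripper's body (75 mm by 187 mm) begins 45 mm behind the grasp point.
Start: joints at [-1.489, 0.381, 1.297, -0, 1.464, -0.215], TCP at [0.161, -0.526, 0.239] pointing down, gripper open.
Joint ranges: [-3.11, 3.11], [-0.89, 2.33], [0.22, 2.48], [-1.42, 4.56], [0.17, 2.85], [-2.88, 2.88]. Speed limits (rad/s): [2.39, 2.39, 3.14, 3.14, 3.14, 3.14].

INTERFACE

Orientations are given as a unit quaternion [w, x, y, z].
In Python, from cell import manip, optics gives the robot as it stands.
- The arm moves only by the tool step_arm, never from a script. Its argument "plan" is a list of rows, each an object of numbers: "rx", "ry", "rz": the turn, a rotation vector about the tool's x, y, z in rad; "dx", "dy", "dz": the shift along the tool's x, y, z in cm; "claw": the opening, from 0 (shut) to 1 (fully open). In form: [{"rx": .., "ry": .., "rz": .., "dx": .., "dy": .., "dz": .., "claw": ..}, ...]. A call has 1 to 5 rows; each row is the pose to reach, as a shift and turn from the pose commanded when the call began, along the tool's axes at that moment; what a row does not reach only later rows make up. A row lasts 1/8 s, in which the tool goes at most 62.5 mm and 10.7 degrees, less where a joint would pass 70% of its speed; a pose out of reach is approached as far as the arm can. A call with a gripper value outside its range is refused whole. The fingers move at their own pace and stop on an object; "force" is the grip in N (left out, the last holds). Time passes only in rows, so rows that repeat a pose let the fingers close. It gives the time, the measured TCP pose, the force and the opening at its end, in the units of the state.
- manip.observe(): the state, without advancing time (a new reading comes with each control period).
- optics.snapshot(name): name is "scene" or "top" or "wrist"; returns the picture (400x640x3 uint8, red, green, blue); there is no depth.
- optics.camera_info(name): a dict with "mtx" (3x3 intrinsics, pixels), "eye" and "orientation" of the camera in the world. Camera axes: x right, y up, looking along -z (the intrinsics and any distortion apply to the point x, -y, -z); pixel columns grow to the right and rows downward; lengths in m; the calibration is good to about 2 mm. A picture is of the moment at which its call begins: read the wrist's pose just before it. camera_info takes no time and is no camera call; for the wrist camera it gives the pose at the moment of the call.
- manip.hand_in(): hands the job in, once; it reports no verdict.
The state is a dict: "clock": time; "q": joint angles; "joint_velocities": joint speeds; "effort": joint torques, N m; "eef_pos": TCP position; "orientation": TCP orientation; "ft_force": force on the tool from outside, world axes, zero at the start; "wrist_torque": the same for the moment, N m; "width": opening from 0.0 (shut) to 1.0 (fully open).
Only numpy, scipy, OpenCV 4.12 (cv2) and the standard library are available. Lean on these libraries where they do the work, as an engineer would, in place of code of your own. Each camera call takes 0.05 s, during which the arm holds its last target.

## Working session

There is one attempt and no reset: what is moved stays moved. The work goes in short steps, Python scripts to look and compute and a tool call to move; the robot and the scene stay as the last step left them, time stands still between calls to the robot, and variables do not carry over. Pictures are saved under pics/ and viewed, and the job is handed in when it is done.

Besides the shell and the picture viewer there is one more tool, called after "Emit:" in YAML: its name, and indented under it one key for each argument. step_arm: Moves the arm, as the interface text tells. Its arguments: {"type":"object","properties":{"plan":{"type":"array","items":{"type":"object","properties":{"rx":{"type":"number"},"ry":{"type":"number"},"rz":{"type":"number"},"dx":{"type":"number"},"dy":{"type":"number"},"dz":{"type":"number"},"claw":{"type":"number"}}}},"force":{"type":"number"}},"required":["plan"]}

```bash
ls; mkdir -p pics; python3 - <<'E'
from cell import manip, optics
import cv2
s=manip.observe(); print(s)
for n in ["scene","top","wrist"]:
    c=optics.camera_info(n); print(n,c)
    im=optics.snapshot(n); cv2.imwrite(f"pics/{n}0.png",cv2.cvtColor(im,cv2.COLOR_RGB2BGR))
E
```

```text
pics
{'clock': 0.0, 'q': array([-1.48932595e+00,  3.81203498e-01,  1.29826310e+00,  2.42358050e-06,
        1.46359791e+00, -2.15297880e-01]), 'joint_velocities': array([-4.72245901e-04,  7.36413975e-04,  1.22873382e-04, -3.34042604e-04,
        5.95291361e-05, -1.16398910e-03]), 'effort': array([ 1.00851932e-03, -4.37926090e+01, -2.24551606e+01,  7.13919383e-02,
        3.52905993e-02, -1.35035216e-04]), 'eef_pos': array([ 0.16081315, -0.5256697 ,  0.23813296]), 'orientation': array([ 0.10401954,  0.69937204,  0.10505785, -0.69930075]), 'ft_force': array([-1.34266107, -0.42516898,  0.40154585]), 'wrist_torque': array([-0.01838462,  0.018774  , -0.01962807]), 'width': 0.9978234912910405}
scene {'mtx': array([[510.24261804,   0.        , 327.89675028],
       [  0.        , 510.24261804, 200.48190926],
       [  0.        ,   0.        ,   1.        ]]), 'eye': array([ 1.3949659 , -0.22248759,  1.13272099]), 'orientation': array([0.73628511, 0.28238159, 0.21064336, 0.57773198])}
top {'mtx': array([[389.09537145,   0.        , 323.75599084],
       [  0.        , 389.09537145, 204.95294905],
       [  0.        ,   0.        ,   1.        ]]), 'eye': array([0.40874756, 0.00708965, 1.04584537]), 'orientation': array([-0.69679508, -0.07819154,  0.07481374,  0.70905966])}
wrist {'mtx': array([[279.29033401,   0.        , 316.96205008],
       [  0.        , 279.29033401, 202.55921885],
       [  0.        ,   0.        ,   1.        ]]), 'eye': array([ 0.23940894, -0.50232578,  0.38274432]), 'orientation': array([ 0.7935342 , -0.12839299,  0.09638075, -0.58696632])}
```

View pics/scene0.png

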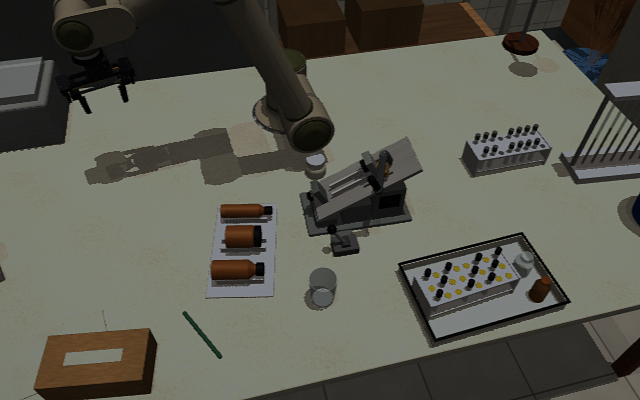

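View pics/top0.png

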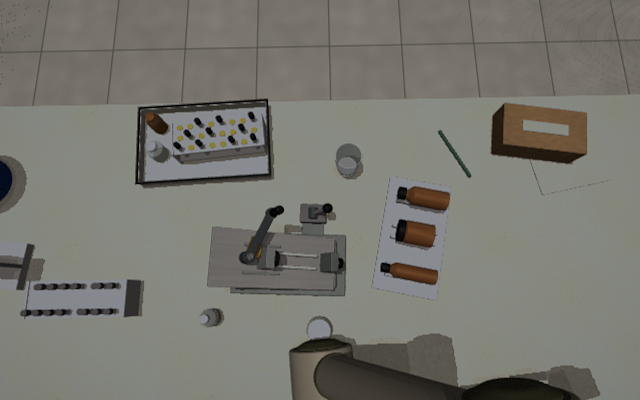

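View pics/wrist0.png

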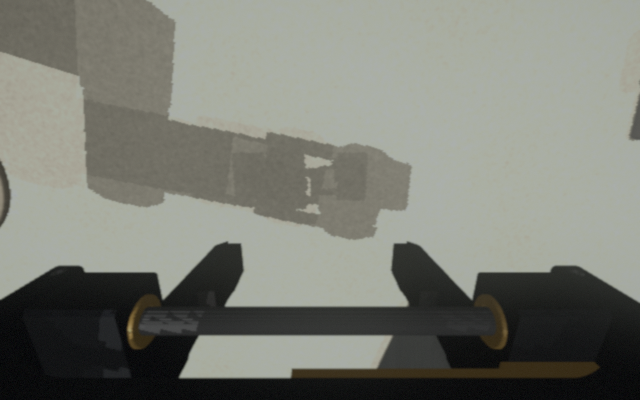

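```bash
cat > h.py <<'E'
import numpy as np, cv2
from scipy.spatial.transform import Rotation as R
from cell import manip, optics
def rot(q): return R.from_quat([q[1],q[2],q[3],q[0]])
def ray(c,uv):
    p=np.linalg.inv(c["mtx"])@np.array([uv[0],uv[1],1.]); d=rot(c["orientation"]).apply([p[0],-p[1],-p[2]])
    return np.array(c["eye"]),d/np.linalg.norm(d)
def onz(c,uv,z):
    e,d=ray(c,uv); return e+d*(z-e[2])/d[2]
def proj(c,P):
    p=rot(c["orientation"]).inv().apply(np.array(P,float)-c["eye"]); p=p*[1,-1,-1]
    v=(c["mtx"]@np.atleast_2d(p).T).T; v=v[:,:2]/v[:,2:]; return v if np.ndim(P)>1 else v[0]
def tri(*cu):
    A=np.zeros((3,3));b=np.zeros(3)
    for c,uv in cu:
        e,d=ray(c,uv);M=np.eye(3)-np.outer(d,d);A+=M;b+=M@e
    return np.linalg.solve(A,b)
def save(im,n,crop=None,k=1):
    if crop: x0,y0,x1,y1=crop; im=im[y0:y1,x0:x1]
    im=cv2.cvtColor(im,cv2.COLOR_RGB2BGR); im=cv2.resize(im,None,fx=k,fy=k,interpolation=cv2.INTER_CUBIC); im=cv2.convertScaleAbs(im,alpha=1.5); cv2.imwrite("pics/"+n,im)
E
python3 - <<'E'
from h import *
t=cv2.imread("pics/top0.png")[:,:,::-1]; s=cv2.imread("pics/scene0.png")[:,:,::-1]
save(t,"t1.png",(200,180,360,300),5); save(s,"s1.png",(290,120,440,260),5); save(t,"t2.png",(365,170,465,305),4)
for n,im in(("top",t),("scene",s)):
    c=optics.camera_info(n)
    hsv=cv2.cvtColor(im,cv2.COLOR_RGB2HSV); m=cv2.inRange(hsv,(4,130,60),(18,255,255))
    k,l,st,ce=cv2.connectedComponentsWithStats(m)
    for i in range(1,k):
        if st[i,4]>150: print(n,st[i],ce[i],onz(c,ce[i],.046))
E
```

```text
top [406 187  44  22 652] [428.4493865 196.9601227] [ 0.64558566 -0.26651639  0.046     ]
top [405 221  30  25 580] [419.76896552 232.89310345] [ 0.55052659 -0.23699348  0.046     ]
top [390 263  48  21 607] [414.12355848 272.74958814] [ 0.44923381 -0.21564933  0.046     ]
scene [459   2  36  35 297] [476.87878788  19.14814815] [-0.35415608  0.87322939  0.046     ]
scene [221 204  43   9 328] [240.92682927 207.63109756] [ 0.44484532 -0.2157628   0.046     ]
scene [225 225  29  15 380] [239.18947368 231.85789474] [ 0.52866774 -0.23176574  0.046     ]
scene [211 260  45  14 527] [231.64516129 265.95256167] [ 0.63301453 -0.26480223  0.046     ]
scene [  34  329  115   60 4545] [ 92.62288229 358.66490649] [ 0.80627365 -0.59277592  0.046     ]
```

View pics/t1.png

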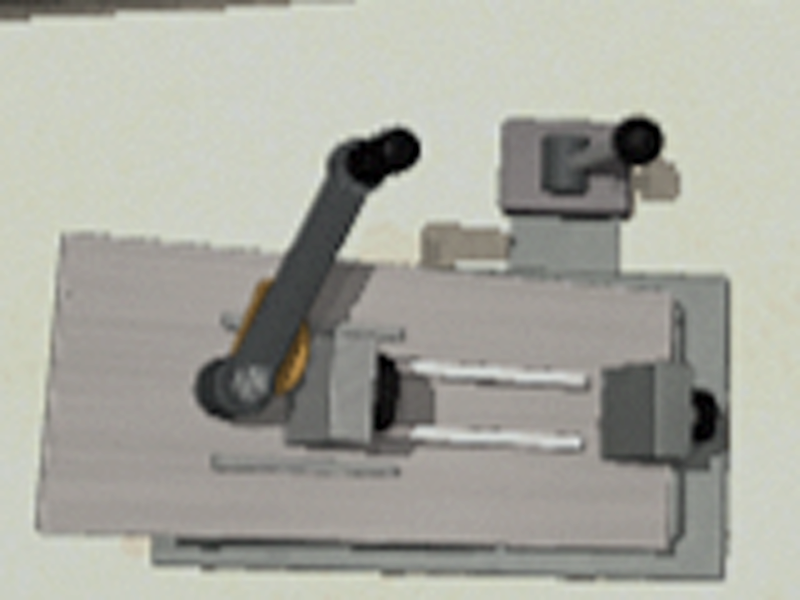

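View pics/s1.png

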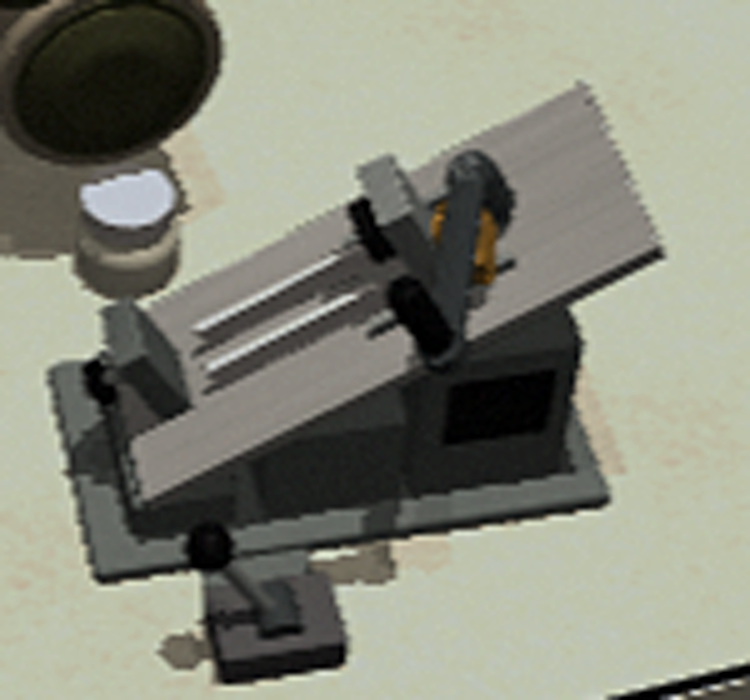

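View pics/t2.png

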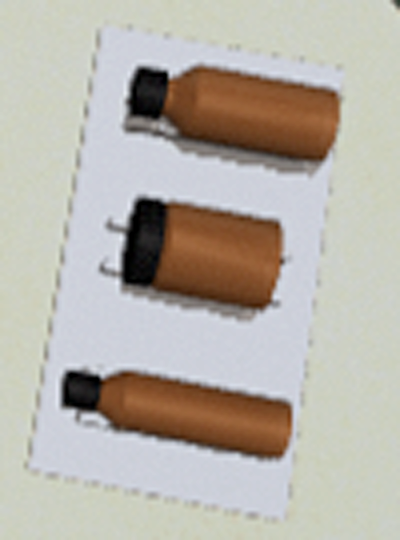

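```bash
cat >> h.py <<'E'
def deckT(p):
    y=p[2]; Rz=R.from_euler("z",y); Rx=R.from_euler("x",0.5); return Rz*Rx, np.array([p[0],p[1],.05])
E
python3 - <<'E'
from h import *
from scipy.optimize import least_squares
t=optics.camera_info("top"); s=optics.camera_info("scene")
f=lambda a,x0,y0,k=5:(np.array(a,float)+.5)/k-.5+[x0,y0]
tp=f([(672,291),(670,551),(62,233),(37,533)],200,180); tw=[(1,0),(-1,0),(1,1),(-1,1)]
sp=f([(145,501),(662,255),(583,87)],290,120); sw=[(1,0),(1,1),(-1,1)]
def pts(p,w):
    r,o=deckT(p); return np.array([o+r.apply([.065*a,p[3]*b,0]) for a,b in w])
def res(p,full=False):
    a=proj(t,pts(p,tw))-tp; b=proj(s,pts(p,sw))-sp
    if full: print(a,b,sep="\n")
    return np.r_[a.ravel(),b.ravel()]
o=least_squares(res,[.5,-.05,0,.3],x_scale=.01,loss="soft_l1"); print(o.x,o.cost); res(o.x,True)
p=o.x
r,oo=deckT(p)
inv=lambda P:r.inv().apply(P-oo)*1000
# ball
b=tri((t,f((637,140),200,180)),(s,f((210,545),290,120))); print("ball",b,inv(b), "expected h .092")
# switch ball at z=.092
print(onz(t,f((637,140),200,180),.092),onz(s,f((210,545),290,120),.092))
h=tri((t,f((400,149),200,180)),(s,f((405,292),290,120))); print("handle top",h,inv(h))
for u in [(715,400)]: pass
pf=tri((t,f((392,392),200,180)),(s,f((362,230),290,120))); print("pad face",pf,inv(pf))
# project expected
for nm,q in [("axis",(0,238,85)),("grip.7",(110*np.cos(.17),238+110*np.sin(.17),101))]:
    P=oo+r.apply(np.array(q)/1000); print(nm,P,(proj(t,P)-[200,180])*5,(proj(s,P)-[290,120])*5)
for a in np.arange(0,1.2,.1):
    P=oo+r.apply(np.array((110*np.cos(.87-a),238+110*np.sin(.87-a),101))/1000); print(round(a,1),(proj(t,P)-[200,180])*5,(proj(s,P)-[290,120])*5)
E
```

```text
[ 0.47603944 -0.01248754 -0.04312832  0.30900364] 2.969314159718069
[[ 0.15959121  0.06199108]
 [-0.51416576 -0.23854727]
 [ 0.71412461 -0.33752926]
 [ 0.37943808 -0.25155245]]
[[ 0.27694513  0.08193572]
 [-0.1279196  -2.17144687]
 [ 0.55456488 -1.53740958]]
ball [0.61148195 0.00171293 0.09397043] [134.70432168  38.6557757   28.98629648] expected h .092
[0.6119438  0.00187912 0.092     ] [0.60996099 0.00195924 0.092     ]
handle top [0.58113248 0.10500204 0.22719064] [ 99.9297663  191.93704523  97.05197203]
pad face [0.48210571 0.1153112  0.17172884] [  0.55059482 170.63909462  45.48870602]
axis [0.48328764 0.15546962 0.2386978 ] [270.02507726 374.83870748] [441.08591342 125.17236652]
grip.7 [0.59197457 0.15944834 0.26166125] [256.08177571 106.51860652] [522.21914145 237.82424562]
0.0 [ 89.5464486  177.70402385] [621.0428725  122.83116716]
0.1 [110.23922869 159.94335816] [612.16628729 141.10789503]
0.2 [132.40287579 144.57817092] [601.3104811  159.11240646]
0.3 [155.77521282 131.72063869] [588.58957677 176.63183612]
0.4 [180.09124778 121.45082497] [574.14418412 193.45753824]
0.5 [205.08677798 113.81807734] [558.13943995 209.38870564]
0.6 [230.50152395 108.84281756] [540.76244116 224.23588114]
0.7 [256.08177571 106.51860652] [522.21914145 237.82424562]
0.8 [281.58255665 106.81437489] [502.73080705 249.99657513]
0.9 [306.76932879 109.67672226] [482.53014611 260.61577364]
1.0 [331.41927676 115.03220204] [461.85723974 269.56690698]
1.1 [355.3222181 122.7895247] [440.95540789 276.75868729]
```

```bash
cat >> h.py <<'E'
DP=[0.47604,-0.01249,-0.04313]
def dk(q): r,o=deckT(DP); return o+r.apply(np.array(q)/1000.)
def dinv(P): r,o=deckT(DP); return r.inv().apply(np.array(P)-o)*1000
def toolR(xa,ya):
    xa=np.array(xa,float);xa/=np.linalg.norm(xa);ya=np.array(ya,float);ya-=xa*(ya@xa);ya/=np.linalg.norm(ya)
    return R.from_matrix(np.c_[xa,ya,np.cross(xa,ya)])
def go(pos,Rt,show=True):
    "pos: TCP target; prints row"
    s=manip.observe(); Rc=rot(s["orientation"]); d=Rc.inv().apply(np.array(pos)-s["eef_pos"])*100; w=(Rc.inv()*Rt).as_rotvec()
    print("t",round(s["clock"],2),"d cm",d.round(2),"rot",w.round(3),"|rows|",round(max(np.linalg.norm(d)/6.25,np.linalg.norm(w)/.1867),1),"F",s["ft_force"].round(1),"w",round(s["width"],3))
    return d,w
E
python3 - <<'E'
from h import *
s=manip.observe(); Rc=rot(s["orientation"]); print(Rc.as_matrix().round(3))
r,o=deckT(DP); M=r.as_matrix(); print(M.round(3))
c=optics.camera_info("wrist"); print("cam in tool",Rc.inv().apply(c["eye"]-s["eef_pos"]),(Rc.inv()*rot(c["orientation"])).as_matrix().round(3))
a=1.30
g=[110*np.cos(.87-a),238+110*np.sin(.87-a)]
for ya in (M[:,0],-M[:,0],M[:,1],-M[:,1]):
    Rt=toolR(-M[:,2],ya); go(dk([g[0],g[1],66+60]),Rt)
E
```

```text
[[-0.     0.292 -0.956]
 [ 0.001 -0.956 -0.292]
 [-1.    -0.001 -0.   ]]
[[ 0.999  0.038 -0.021]
 [-0.043  0.877 -0.479]
 [ 0.     0.479  0.878]]
cam in tool [-0.14449208  0.00044327 -0.08203392] [[ 0.001  0.317 -0.948]
 [ 1.    -0.     0.001]
 [ 0.    -0.948 -0.317]]
t 0.15 d cm [ -1.38 -46.73 -58.19] rot [-1.204  0.434 -0.307] |rows| 11.9 F [ 0.2 -1.  -0.3] w 1.001
t 0.15 d cm [ -1.38 -46.73 -58.19] rot [ 1.865 -0.336 -0.475] |rows| 11.9 F [ 0.2 -1.  -0.3] w 1.001
t 0.15 d cm [ -1.38 -46.73 -58.19] rot [-2.723  0.694  0.119] |rows| 15.1 F [ 0.2 -1.  -0.3] w 1.001
t 0.15 d cm [ -1.38 -46.73 -58.19] rot [ 0.333  0.085 -0.494] |rows| 11.9 F [ 0.2 -1.  -0.3] w 1.001
```

Emit:
step_arm:
  plan:
    - {"dx": -1.4, "dy": -46.7, "dz": -58.2, "rx": 0.333, "ry": 0.085, "rz": -0.494, "claw": 1}
    - {"dx": -1.4, "dy": -46.7, "dz": -58.2, "rx": 0.333, "ry": 0.085, "rz": -0.494, "claw": 1}
    - {"dx": -1.4, "dy": -46.7, "dz": -58.2, "rx": 0.333, "ry": 0.085, "rz": -0.494, "claw": 1}
    - {"dx": -1.4, "dy": -46.7, "dz": -58.2, "rx": 0.333, "ry": 0.085, "rz": -0.494, "claw": 1}
    - {"dx": -1.4, "dy": -46.7, "dz": -58.2, "rx": 0.333, "ry": 0.085, "rz": -0.494, "claw": 1}

```text
clock: 0.78
eef_pos: [0.3375, -0.2663, 0.2441]
orientation: [-0.19, 0.689, 0.16, -0.681]
ft_force: [1.3, -0.7, 0.2]
width: 0.998
```

```bash
cat > a.py <<'E'
from h import *
r,o=deckT(DP); M=r.as_matrix(); a=1.30
print(manip.observe()["eef_pos"],manip.observe()["q"].round(2))
g=[110*np.cos(.87-a),238+110*np.sin(.87-a)]
go(dk([g[0],g[1],126]),toolR(-M[:,2],-M[:,1]))
E
python3 a.py
```

```text
[ 0.33751589 -0.26634357  0.24409   ] [-1.09  0.33  1.45  0.25  1.79  0.52]
t 0.78 d cm [ 16.9  -32.72 -22.69] rot [-0.002 -0.     0.001] |rows| 6.9 F [ 1.3 -0.7  0.2] w 0.998
```

Emit:
step_arm:
  plan:
    - {"dx": 16.9, "dy": -32.7, "dz": -22.7, "claw": 1}
    - {"dx": 16.9, "dy": -32.7, "dz": -22.7, "claw": 1}
    - {"dx": 16.9, "dy": -32.7, "dz": -22.7, "claw": 1}
    - {"dx": 16.9, "dy": -32.7, "dz": -22.7, "claw": 1}
    - {"dx": 16.9, "dy": -32.7, "dz": -22.7, "claw": 1}

```text
schema error: expected keys rx, ry, rz, dx, dy, dz, claw
```

Emit:
step_arm:
  plan:
    - {"dx": 5.1, "dy": -9.9, "dz": -6.9, "claw": 0.7}
    - {"dx": 5.1, "dy": -9.9, "dz": -6.9, "claw": 0.7}
    - {"dx": 5.1, "dy": -9.9, "dz": -6.9, "claw": 0.7}

```text
schema error: expected keys rx, ry, rz, dx, dy, dz, claw
```

```bash
python3 a.py; python3 - <<'E'
from h import *
c=optics.camera_info("wrist"); im=optics.snapshot("wrist"); save(im,"w1.png"); np.save("w1.npy",c,allow_pickle=True)
im=optics.snapshot("top"); save(im,"t3.png",(200,140,400,300),4)
E
```

```text
[ 0.33751589 -0.26634357  0.24409   ] [-1.09  0.33  1.45  0.25  1.79  0.52]
t 0.78 d cm [ 16.9  -32.72 -22.69] rot [-0.002 -0.     0.001] |rows| 6.9 F [ 1.3 -0.7  0.2] w 0.998
```

View pics/w1.png

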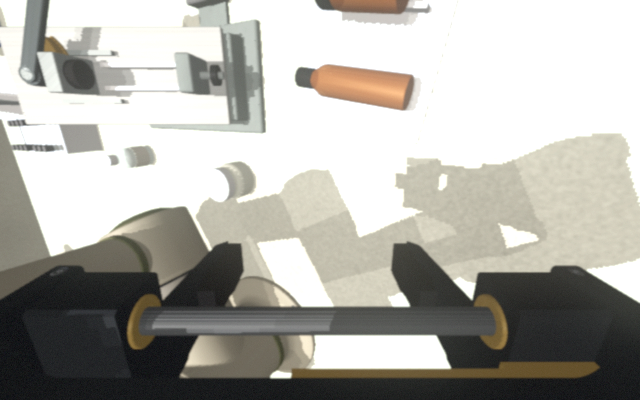

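View pics/t3.png

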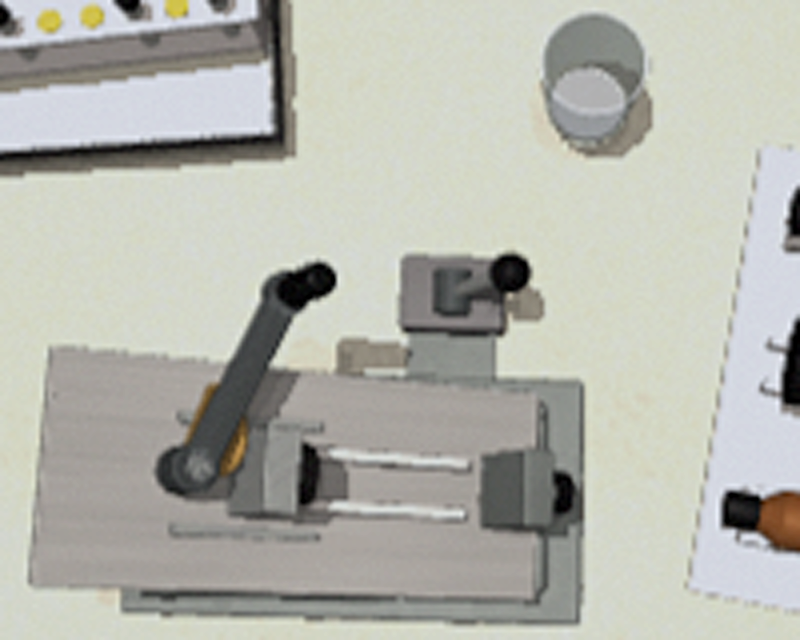

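Emit:
step_arm:
  plan:
    - {"dx": 16.9, "dy": -32.7, "dz": -22.7, "rx": 0, "ry": 0, "rz": 0, "claw": 1}
    - {"dx": 16.9, "dy": -32.7, "dz": -22.7, "rx": 0, "ry": 0, "rz": 0, "claw": 1}
    - {"dx": 16.9, "dy": -32.7, "dz": -22.7, "rx": 0, "ry": 0, "rz": 0, "claw": 1}
    - {"dx": 16.9, "dy": -32.7, "dz": -22.7, "rx": 0, "ry": 0, "rz": 0, "claw": 1}
    - {"dx": 16.9, "dy": -32.7, "dz": -22.7, "rx": 0, "ry": 0, "rz": 0, "claw": 0.7}

```text
clock: 1.5
eef_pos: [0.5131, -0.0079, 0.2504]
orientation: [-0.189, 0.689, 0.159, -0.681]
ft_force: [0.2, -0.8, -0.3]
width: 0.913
```

```bash
python3 a.py
```

```text
[ 0.51308502 -0.00787993  0.25041491] [-0.47  0.35  1.4   0.45  1.61  1.11]
t 1.5 d cm [ 4.68 -9.07 -6.31] rot [-0.001 -0.001 -0.001] |rows| 1.9 F [ 0.2 -0.8 -0.3] w 0.913
```

Emit:
step_arm:
  plan:
    - {"dx": 4.7, "dy": -9.1, "dz": -6.3, "rx": 0, "ry": 0, "rz": 0, "claw": 0.7}
    - {"dx": 4.7, "dy": -9.1, "dz": -6.3, "rx": 0, "ry": 0, "rz": 0, "claw": 0.7}
    - {"dx": 4.7, "dy": -9.1, "dz": -6.3, "rx": 0, "ry": 0, "rz": 0, "claw": 0.7}

```text
clock: 1.88
eef_pos: [0.5802, 0.0928, 0.2521]
orientation: [-0.188, 0.688, 0.161, -0.682]
ft_force: [-0.7, -0.8, -0.5]
width: 0.702
```

```bash
python3 a.py; python3 - <<'E'
from h import *
c=optics.camera_info("wrist"); im=optics.snapshot("wrist"); save(im,"w2.png")
im[:,:]=im
E
```

```text
[0.58021605 0.09283665 0.25207449] [-0.25  0.44  1.25  0.49  1.57  1.33]
t 1.88 d cm [-0.13  0.1  -0.04] rot [ 0.003  0.002 -0.001] |rows| 0.0 F [-0.7 -0.8 -0.5] w 0.702
```

View pics/w2.png

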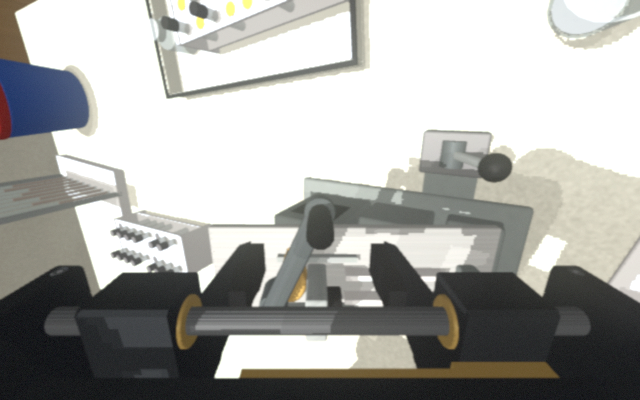

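```bash
python3 - <<'E'
from h import *
c=optics.camera_info("wrist")
for a in (1.2,1.25,1.3,1.35):
    g=[110*np.cos(.87-a),238+110*np.sin(.87-a)]
    print(a,[proj(c,dk([*g,z])).round(1) for z in (101,51)])
E
python3 - <<'E'
import cv2
im=cv2.imread("pics/w2.png")[180:330,220:420]; cv2.imwrite("pics/w2c.png",cv2.resize(im,None,fx=4,fy=4))
E
```

```text
1.2 [array([299.2, 231.7]), array([302.8, 206.6])]
1.25 [array([307. , 234.3]), array([309. , 208.8])]
1.3 [array([314.6, 237.3]), array([315. , 211.2])]
1.35 [array([322. , 240.6]), array([320.9, 213.9])]
```

View pics/w2c.png

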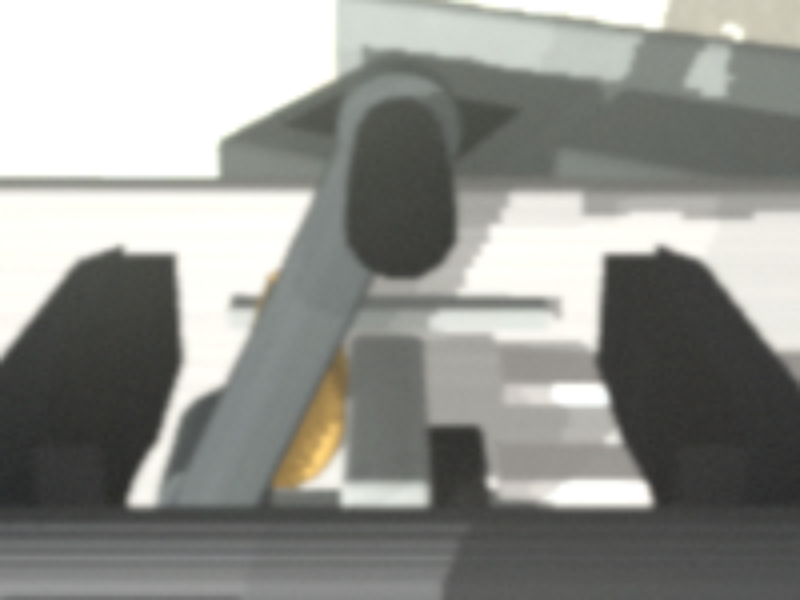

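```bash
cat > a2.py <<'E'
from h import *
import sys
r,o=deckT(DP); M=r.as_matrix(); a=float(sys.argv[1]); z=float(sys.argv[2])
go(dk([110*np.cos(.87-a),238+110*np.sin(.87-a),z]),toolR(-M[:,2],-M[:,1]))
E
python3 a2.py 1.32 66
```

```text
t 1.93 d cm [ 5.96  0.14 -0.01] rot [ 0.002  0.002 -0.001] |rows| 1.0 F [ 0.1  0.3 -0.9] w 0.703
```

Emit:
step_arm:
  plan:
    - {"dx": 3.0, "dy": 0.1, "dz": 0, "rx": 0, "ry": 0, "rz": 0, "claw": 0.7}
    - {"dx": 6.0, "dy": 0.1, "dz": 0, "rx": 0, "ry": 0, "rz": 0, "claw": 0.7}
    - {"dx": 6.0, "dy": 0.1, "dz": 0, "rx": 0, "ry": 0, "rz": 0, "claw": 0.4}
    - {"dx": 6.0, "dy": 0.1, "dz": 0, "rx": 0, "ry": 0, "rz": 0, "claw": 0.2}
    - {"dx": 6.0, "dy": 0.1, "dz": 0, "rx": 0, "ry": 0, "rz": 0, "claw": 0.15}
  force: 15

```text
clock: 2.55
eef_pos: [0.5811, 0.1172, 0.2007]
orientation: [-0.189, 0.69, 0.159, -0.68]
ft_force: [-0.1, -0.2, 0.6]
width: 0.382
```

Emit:
step_arm:
  plan:
    - {"dx": 0, "dy": 0, "dz": 0, "rx": 0, "ry": 0, "rz": 0, "claw": 0.15}
    - {"dx": 0, "dy": 0, "dz": 0, "rx": 0, "ry": 0, "rz": 0, "claw": 0.15}

```text
clock: 2.8
eef_pos: [0.5808, 0.1181, 0.2001]
orientation: [-0.189, 0.689, 0.16, -0.681]
ft_force: [-1.7, -1.5, 3.0]
width: 0.215
```

```bash
python3 a2.py 1.32 66; python3 a2.py 1.05 66;python3 a2.py 0.8 66;python3 - <<'E'
from h import *
print(dinv(manip.observe()["eef_pos"]))
im=optics.snapshot("wrist"); save(im,"w3.png",(220,180,420,330),3)
E
```

```text
t 2.8 d cm [0.11 0.03 0.  ] rot [ 0.    -0.001 -0.001] |rows| 0.0 F [-1.7 -1.5  3. ] w 0.215
t 2.8 d cm [ 0.1  -2.79 -0.92] rot [ 0.    -0.001 -0.001] |rows| 0.5 F [-1.7 -1.5  3. ] w 0.215
t 2.8 d cm [ 0.1  -5.53 -1.07] rot [ 0.    -0.001 -0.001] |rows| 0.9 F [-1.7 -1.5  3. ] w 0.215
[ 99.05378395 190.43827974  67.05253184]
```

View pics/w3.png

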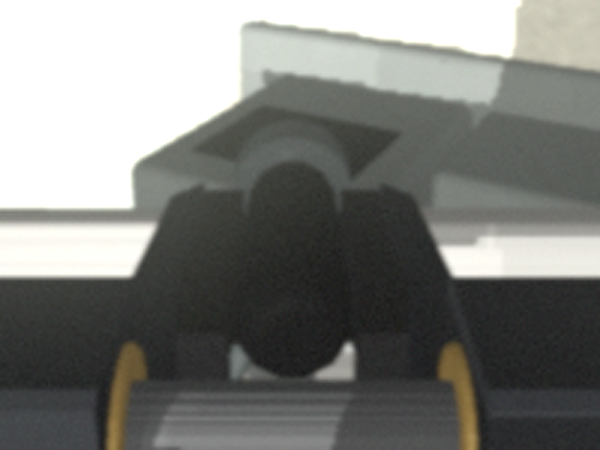

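```bash
python3 - <<'E'
import numpy as np
def g(a): return np.array([110*np.cos(.87-a),238+110*np.sin(.87-a)])
for a0,L in ((1.32,(1.2,1.08,.96,.84,.72)),(.72,(.6,.48,.36,.24,.12)),(.12,(.06,0,-.03))):
    for a in L: d=g(a)-g(a0); print(a,"dy",round(-d[1]/10,2),"dz",round(-d[0]/10,2))
E
```

```text
1.2 dy -1.22 dz -0.5
1.08 dy -2.49 dz -0.85
0.96 dy -3.8 dz -1.05
0.84 dy -5.11 dz -1.09
0.72 dy -6.43 dz -0.97
0.6 dy -1.29 dz 0.28
0.48 dy -2.54 dz 0.7
0.36 dy -3.73 dz 1.28
0.24 dy -4.84 dz 1.99
0.12 dy -5.85 dz 2.83
0.06 dy -0.47 dz 0.46
0 dy -0.91 dz 0.96
-0.03 dy -1.12 dz 1.21
```

Emit:
step_arm:
  plan:
    - {"dx": 0, "dy": -1.22, "dz": -0.5, "rx": 0, "ry": 0, "rz": 0, "claw": 0.15}
    - {"dx": 0, "dy": -2.49, "dz": -0.85, "rx": 0, "ry": 0, "rz": 0, "claw": 0.15}
    - {"dx": 0, "dy": -3.8, "dz": -1.05, "rx": 0, "ry": 0, "rz": 0, "claw": 0.15}
    - {"dx": 0, "dy": -5.11, "dz": -1.09, "rx": 0, "ry": 0, "rz": 0, "claw": 0.15}
    - {"dx": 0, "dy": -6.43, "dz": -0.97, "rx": 0, "ry": 0, "rz": 0, "claw": 0.15}

```text
clock: 3.48
eef_pos: [0.5919, 0.1737, 0.2306]
orientation: [-0.189, 0.688, 0.159, -0.682]
ft_force: [-9.2, -8.3, 5.3]
width: 0.214
```

```bash
python3 a2.py .72 66; python3 - <<'E'
from h import *
im=optics.snapshot("top"); save(im,"t4.png",(200,140,400,300),4)
im=optics.snapshot("wrist"); save(im,"w4.png")
E
```

```text
t 3.48 d cm [ 0.09 -0.03 -0.1 ] rot [-0.001  0.002 -0.003] |rows| 0.0 F [-9.2 -8.3  5.3] w 0.214
```

View pics/w4.png

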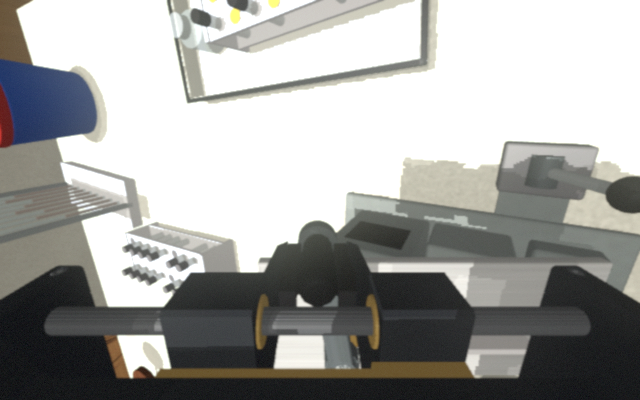

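Post still held, lever turned about half-way (post at (318,270)); continue.

Emit:
step_arm:
  plan:
    - {"dx": 0, "dy": -1.29, "dz": 0.28, "rx": 0, "ry": 0, "rz": 0, "claw": 0.15}
    - {"dx": 0, "dy": -2.54, "dz": 0.7, "rx": 0, "ry": 0, "rz": 0, "claw": 0.15}
    - {"dx": 0, "dy": -3.73, "dz": 1.28, "rx": 0, "ry": 0, "rz": 0, "claw": 0.15}
    - {"dx": 0, "dy": -4.84, "dz": 1.99, "rx": 0, "ry": 0, "rz": 0, "claw": 0.15}
    - {"dx": 0, "dy": -5.85, "dz": 2.83, "rx": 0, "ry": 0, "rz": 0, "claw": 0.15}

```text
clock: 4.2
eef_pos: [0.5659, 0.2252, 0.2581]
orientation: [-0.188, 0.689, 0.158, -0.682]
ft_force: [-7.5, -14.5, 3.6]
width: 0.211
```

Emit:
step_arm:
  plan:
    - {"dx": 0, "dy": -0.47, "dz": 0.46, "rx": 0, "ry": 0, "rz": 0, "claw": 0.15}
    - {"dx": 0, "dy": -0.91, "dz": 0.96, "rx": 0, "ry": 0, "rz": 0, "claw": 0.15}
    - {"dx": 0, "dy": -1.12, "dz": 1.2, "rx": 0, "ry": 0, "rz": 0, "claw": 0.15}

```text
clock: 4.58
eef_pos: [0.5562, 0.2338, 0.2625]
orientation: [-0.188, 0.69, 0.156, -0.681]
ft_force: [3.9, -23.4, -5.5]
width: 0.21
```

```bash
python3 a2.py 0 66; python3 - <<'E'
from h import *
print(dinv(manip.observe()["eef_pos"]), (manip.observe()["q"]).round(2))
im=optics.snapshot("top"); save(im,"t5.png",(200,140,400,300),4)
E
```

```text
t 4.58 d cm [ 0.09 -0.13 -0.15] rot [-0.002 -0.003 -0.009] |rows| 0.1 F [  3.9 -23.4  -5.5] w 0.21
[ 69.45742907 320.82050716  66.90244608] [-0.    0.41  1.27  0.49  1.45  1.56]
```

View pics/t5.png

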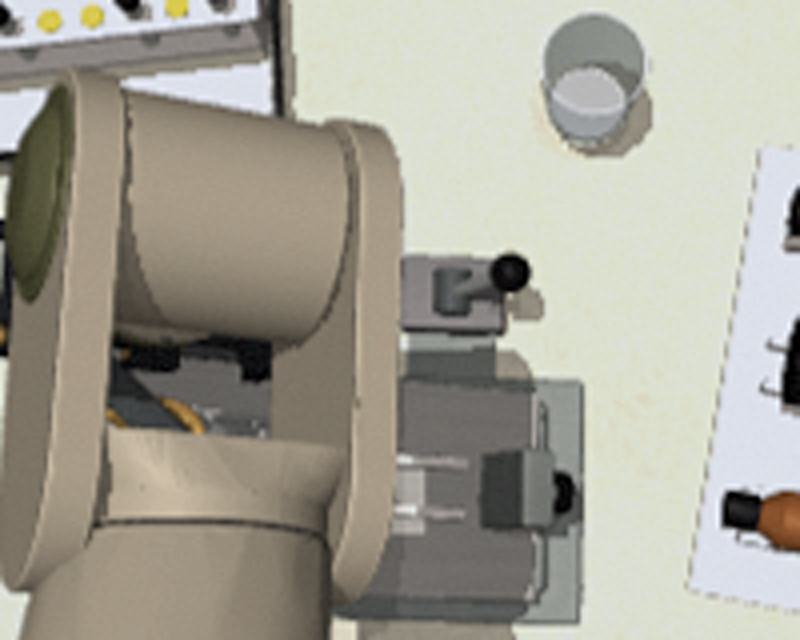

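Emit:
step_arm:
  plan:
    - {"dx": 0, "dy": 0.15, "dz": 0, "rx": 0, "ry": 0, "rz": 0, "claw": 0.3}
    - {"dx": 0, "dy": 0.15, "dz": 0, "rx": 0, "ry": 0, "rz": 0, "claw": 0.6}
    - {"dx": 0, "dy": 0.15, "dz": 0, "rx": 0, "ry": 0, "rz": 0, "claw": 0.7}
    - {"dx": -4.0, "dy": 0.15, "dz": 0, "rx": 0, "ry": 0, "rz": 0, "claw": 0.8}
    - {"dx": -9.0, "dy": 0.15, "dz": 0, "rx": 0, "ry": 0, "rz": 0, "claw": 1}

```text
clock: 5.25
eef_pos: [0.5528, 0.1929, 0.3424]
orientation: [-0.189, 0.688, 0.16, -0.682]
ft_force: [0.3, -1.3, -0.1]
width: 0.731
```

```bash
python3 - <<'E'
from h import *
t=optics.camera_info("top"); s=optics.camera_info("scene")
# bottle axis from top mask first image, cap blob
im=cv2.imread("pics/top0.png"); im2=cv2.imread("pics/scene0.png")
f=lambda a,x0,y0,k=4:(np.array(a,float)+.5)/k-.5+[x0,y0]
# tray corners in t2 crop
W=[onz(t,f(u,365,170),.006) for u in ((104,27),(341,68),(287,520),(30,468))]
for w in W: print(w.round(4))
print("centre",np.mean(W,0), "lens",[np.linalg.norm(W[i]-W[(i+1)%4]).round(4) for i in range(4)])
v=(W[0]-W[1])+(W[3]-W[2]); print("yaw from y", np.arctan2(-v[0],v[1])); v=(W[0]-W[3])+(W[1]-W[2]); print("yaw from x",np.arctan2(v[1],v[0]))
# bottle ends t2: cap end centre, bottom centre
a=onz(t,f((135,92),365,170),.046); b=onz(t,f((335,125),365,170),.046); print(a,b,(a+b)/2,np.linalg.norm(a-b))
E
python3 - <<'E'
from h import *
im=optics.snapshot("scene"); save(im,"s5.png",(260,80,440,260),4)
im=optics.snapshot("wrist"); save(im,"w5.png")
E
```

```text
[ 0.7157 -0.177   0.006 ]
[ 0.6833 -0.3386  0.006 ]
[ 0.3812 -0.2776  0.006 ]
[ 0.417  -0.1126  0.006 ]
centre [ 0.54931028 -0.22644571  0.006     ] lens [np.float64(0.1649), np.float64(0.3082), np.float64(0.1688), np.float64(0.3056)]
yaw from y -0.20589478501021669
yaw from x -0.2058337750753674
[ 0.65882791 -0.18796604  0.046     ] [ 0.63404163 -0.31806085  0.046     ] [ 0.64643477 -0.25301345  0.046     ] 0.1324349550444733
```

View pics/s5.png

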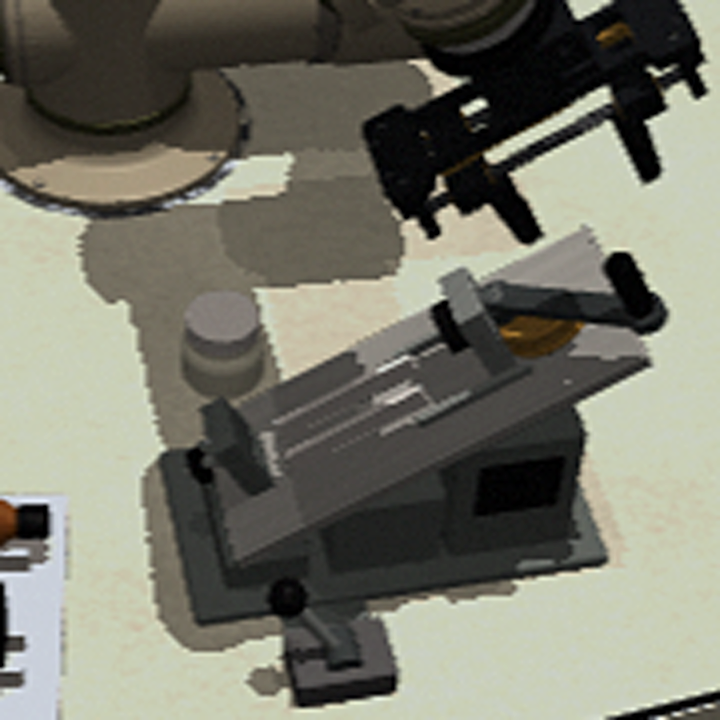

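View pics/w5.png

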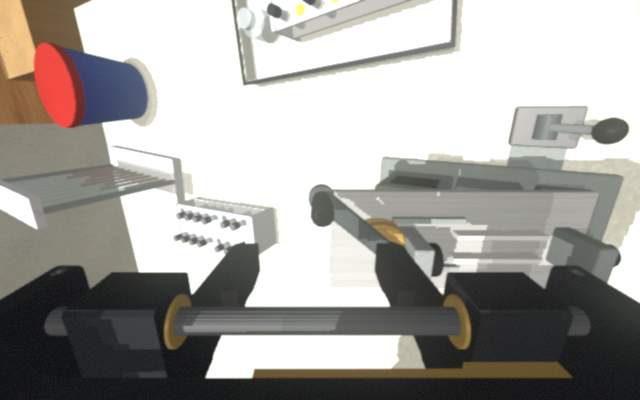

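```bash
cat > b.py <<'E'
from h import *
import sys
BO=np.array([0.6464,-0.2530,.046]); yaw=-.195
if len(sys.argv)>2: BO[:2]=float(sys.argv[2]),float(sys.argv[3]); 
if len(sys.argv)>4: yaw=float(sys.argv[4])
ax=np.array([-np.sin(yaw),np.cos(yaw),0]); G=BO-ax*.010
print(manip.observe()["q"].round(2),manip.observe()["eef_pos"].round(4))
go([G[0],G[1],float(sys.argv[1])],toolR([0,0,-1],[np.cos(yaw),np.sin(yaw),0]))
E
python3 b.py .2
```

```text
[-0.08  0.34  1.14  0.5   1.66  1.58] [0.5543 0.1916 0.3465]
t 5.35 d cm [ -8.58  46.57 -10.9 ] rot [-1.387 -0.361  0.405] |rows| 8.0 F [-0.3  1.1 -0.4] w 0.819
```

Emit:
step_arm:
  plan:
    - {"dx": -8.6, "dy": 46.6, "dz": -10.9, "rx": -1.387, "ry": -0.361, "rz": 0.405, "claw": 0.8}
    - {"dx": -8.6, "dy": 46.6, "dz": -10.9, "rx": -1.387, "ry": -0.361, "rz": 0.405, "claw": 0.8}
    - {"dx": -8.6, "dy": 46.6, "dz": -10.9, "rx": -1.387, "ry": -0.361, "rz": 0.405, "claw": 0.8}
    - {"dx": -8.6, "dy": 46.6, "dz": -10.9, "rx": -1.387, "ry": -0.361, "rz": 0.405, "claw": 0.8}
    - {"dx": -8.6, "dy": 46.6, "dz": -10.9, "rx": -1.387, "ry": -0.361, "rz": 0.405, "claw": 0.8}

```text
clock: 5.98
eef_pos: [0.611, -0.1007, 0.2457]
orientation: [-0.225, -0.638, -0.367, 0.639]
ft_force: [1.1, 0.2, 0.5]
width: 0.801
```

```bash
python3 b.py .2
```

```text
[-0.41  0.56  0.99  0.13  1.75  0.31] [ 0.611  -0.1007  0.2457]
t 5.97 d cm [ 1.25 13.57 10.45] rot [-0.506 -0.129  0.158] |rows| 2.9 F [1.1 0.2 0.5] w 0.801
```

Emit:
step_arm:
  plan:
    - {"dx": 1.2, "dy": 13.6, "dz": 10.4, "rx": -0.506, "ry": -0.129, "rz": 0.158, "claw": 0.78}
    - {"dx": 1.2, "dy": 13.6, "dz": 10.4, "rx": -0.506, "ry": -0.129, "rz": 0.158, "claw": 0.78}
    - {"dx": 1.2, "dy": 13.6, "dz": 10.4, "rx": -0.506, "ry": -0.129, "rz": 0.158, "claw": 0.78}
    - {"dx": 1.2, "dy": 13.6, "dz": 10.4, "rx": -0.506, "ry": -0.129, "rz": 0.158, "claw": 0.78}

```text
clock: 6.48
eef_pos: [0.6432, -0.263, 0.1993]
orientation: [-0.445, -0.548, -0.448, 0.548]
ft_force: [-0.3, -0.2, -0.0]
width: 0.783
```

```bash
python3 b.py .2; python3 - <<'E'
from h import *
c=optics.camera_info("wrist"); im=optics.snapshot("wrist"); save(im,"w6.png")
c2=optics.camera_info("wrist")
hsv=cv2.cvtColor(im,cv2.COLOR_RGB2HSV); m=cv2.inRange(hsv,(4,130,50),(20,255,255))
k,l,st,ce=cv2.connectedComponentsWithStats(m)
for i in range(1,k):
    if st[i,4]>300:
        print(st[i],ce[i],onz(c,ce[i],.046)); 
for P in ([0.6588,-.188,.046],[.634,-.318,.046]): print(proj(c,P))
np.savez("w6.npz",eye=c["eye"],o=c["orientation"],m=c["mtx"])
E
```

```text
[-0.56  0.67  0.89  0.    1.58 -0.35] [ 0.6432 -0.263   0.1993]
t 6.47 d cm [-0.08  0.12 -0.04] rot [-0.008 -0.002  0.004] |rows| 0.0 F [-0.3 -0.2 -0. ] w 0.783
[ 113  124   43  108 2998] [135.3072048  176.09839893] [ 0.45032953 -0.20982195  0.046     ]
[ 193  148   57   71 3345] [220.87533632 182.88938714] [ 0.53974095 -0.23594409  0.046     ]
[ 297  154   40   86 2951] [316.5442223  197.75194849] [ 0.63935549 -0.27380584  0.046     ]
[163 303  21  46 328] [170.26829268 330.40853659] [ 0.41161866 -0.41560493  0.046     ]
[ 431  362  140   16 1148] [504.58101045 369.94337979] [ 0.84552328 -0.57294768  0.046     ]
[318.18681468 115.26686132]
[319.71596812 234.05074941]
```

View pics/w6.png

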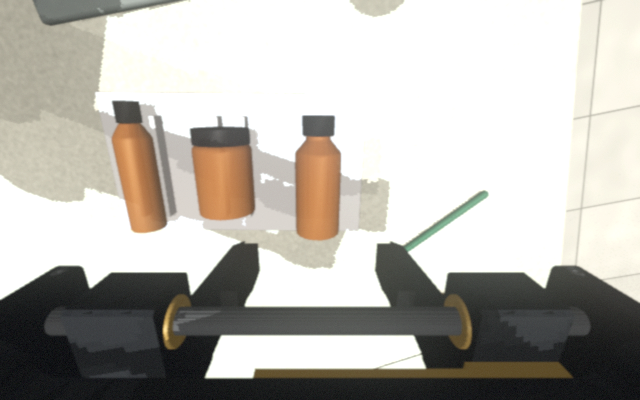

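```bash
python3 b.py .027; python3 - <<'E'
from h import *
w=np.load("w6.npz"); c=dict(eye=w["eye"],orientation=w["o"],mtx=w["m"])
yaw=-.195; ax=np.array([-np.sin(yaw),np.cos(yaw),0]); BO=np.array([.6464,-.2530,.046])
for y,h in ((65,17),(65,0),(45,17),(27,25),(-65,25),(-65,0)): print(y,h,proj(c,BO+ax*y/1000+[0,0,h/1000]))
E
```

```text
[-0.56  0.67  0.89  0.    1.58 -0.35] [ 0.6435 -0.2615  0.2004]
t 6.53 d cm [17.34  0.18  0.15] rot [-0.009 -0.002  0.003] |rows| 2.8 F [0.1 0.1 0.4] w 0.782
65 17 [318.63070415 116.85018009]
65 0 [318.61648041 116.46628015]
45 17 [318.76257907 138.10194337]
27 25 [318.89002748 157.70357034]
-65 25 [319.41759003 242.8104951 ]
-65 0 [319.34193824 233.13498114]
```

Emit:
step_arm:
  plan:
    - {"dx": 6.0, "dy": 0.1, "dz": 0, "rx": -0.008, "ry": 0, "rz": 0, "claw": 0.78}
    - {"dx": 12.0, "dy": 0.1, "dz": 0, "rx": -0.008, "ry": 0, "rz": 0, "claw": 0.78}
    - {"dx": 16.0, "dy": 0.1, "dz": 0, "rx": -0.008, "ry": 0, "rz": 0, "claw": 0.78}
    - {"dx": 17.3, "dy": 0.1, "dz": 0, "rx": -0.008, "ry": 0, "rz": 0, "claw": 0.78}
    - {"dx": 17.3, "dy": 0.1, "dz": 0, "rx": -0.008, "ry": 0, "rz": 0, "claw": 0.7}

```text
clock: 7.15
eef_pos: [0.6451, -0.2609, 0.0296]
orientation: [0.449, 0.546, 0.45, -0.546]
ft_force: [0.0, -0.4, 0.4]
width: 0.707
```

Emit:
step_arm:
  plan:
    - {"dx": 0, "dy": 0, "dz": 0, "rx": 0, "ry": 0, "rz": 0, "claw": 0.5}
    - {"dx": 0, "dy": 0, "dz": 0, "rx": 0, "ry": 0, "rz": 0, "claw": 0.5}
    - {"dx": 0, "dy": 0, "dz": 0, "rx": 0, "ry": 0, "rz": 0, "claw": 0.5}
  force: 20

```text
clock: 7.52
eef_pos: [0.6438, -0.2614, 0.031]
orientation: [-0.449, -0.546, -0.45, 0.546]
ft_force: [-8.9, 3.5, 5.2]
width: 0.56
```

```bash
python3 b.py .027; python3 - <<'E'
from h import *
im=optics.snapshot("wrist"); save(im,"w7.png")
E
```

```text
[-0.56  0.82  1.11 -0.    1.22 -0.36] [ 0.6438 -0.2614  0.031 ]
t 7.53 d cm [0.4  0.09 0.12] rot [ 0.001 -0.001  0.002] |rows| 0.1 F [-8.9  3.5  5.2] w 0.56
```

View pics/w7.png

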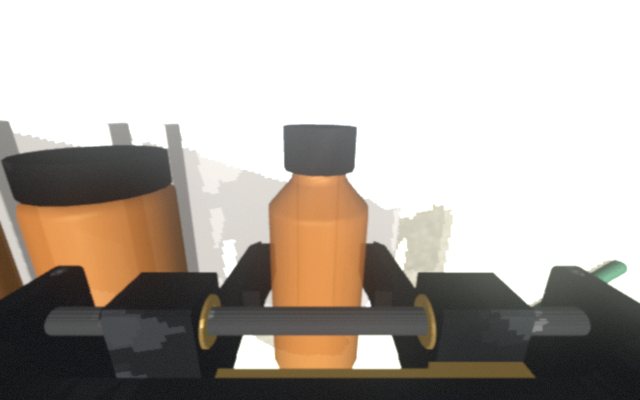

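Emit:
step_arm:
  plan:
    - {"dx": -2.0, "dy": 0, "dz": 0, "rx": 0, "ry": 0, "rz": 0, "claw": 0.5}
    - {"dx": -6.0, "dy": 0, "dz": 0, "rx": 0, "ry": 0, "rz": 0, "claw": 0.5}
    - {"dx": -12.0, "dy": 0, "dz": 0, "rx": 0, "ry": 0, "rz": 0, "claw": 0.5}
    - {"dx": -18.0, "dy": 0, "dz": 0, "rx": 0, "ry": 0, "rz": 0, "claw": 0.5}
    - {"dx": -22.0, "dy": 0, "dz": 0, "rx": 0, "ry": 0, "rz": 0, "claw": 0.5}
  force: 25

```text
clock: 8.2
eef_pos: [0.6447, -0.2617, 0.2535]
orientation: [0.451, 0.547, 0.448, -0.545]
ft_force: [1.0, -0.1, -3.6]
width: 0.559
```

```bash
python3 - <<'E'
from h import *
s=manip.observe(); print(s["ft_force"],s["wrist_torque"])
c=optics.camera_info("wrist"); im=optics.snapshot("wrist"); save(im,"w8.png"); np.savez("w8.npz",eye=c["eye"],o=c["orientation"],m=c["mtx"])
im=optics.snapshot("scene"); save(im,"s8.png",(200,120,400,270),4)
E
```

```text
[ 1.03520242 -0.12754944 -3.58682062] [-0.06668258 -0.09120801  0.02617532]
```

View pics/w8.png

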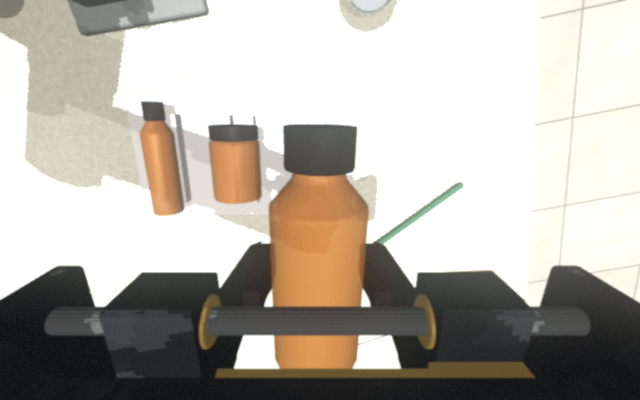

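View pics/s8.png

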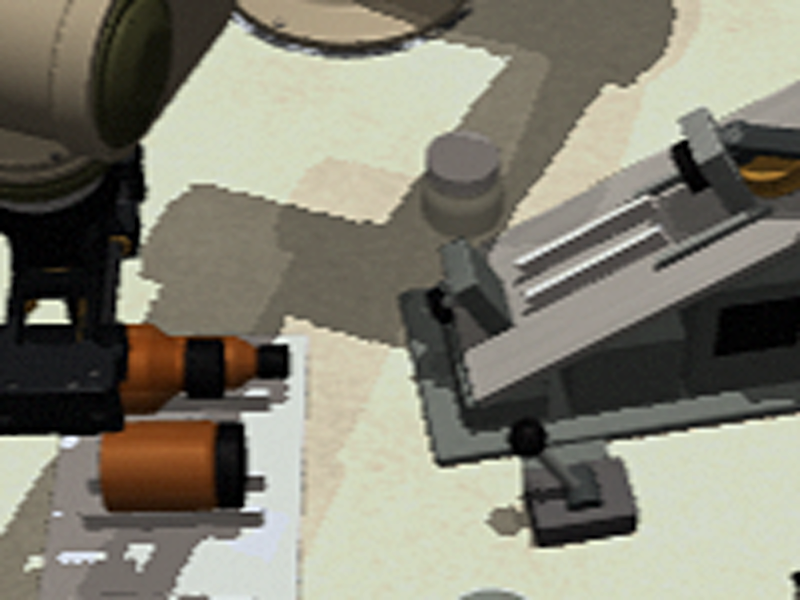

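```bash
python3 - <<'E'
from h import *
t=optics.camera_info("top"); s=optics.camera_info("scene")
f=lambda a,x0,y0,k:(np.array(a,float)+.5)/k-.5+[x0,y0]
def ond(c,uv,z,ax=2):
    e,d=ray(c,uv); e1=dinv(e); d1=dinv(e+d)-e1; return e1+d1*(z-e1[ax])/d1[ax]
for u,z in (((601,412),0),((656,412),60),((655,366),60),((657,458),60)): print("top",u,ond(t,f(u,200,180,5),z))
# scene0 5x: uphill/+x vertical edge of the stop: top (150,345)?, bottom (190,400)
for u,z in (((190,402),0),((150,343),60)): print("scene",u,ond(s,f(u,290,120,5),z), "x=23:",ond(s,f(u,290,120,5),23,0))
# rails: ends at y 60
for u in ((587,381),(581,444),(412,366)): print("rail",ond(t,f(u,200,180,5),18))
w=np.load("w8.npz"); c=dict(eye=w["eye"],orientation=w["o"],mtx=w["m"])
st=manip.observe(); Rc=rot(st["orientation"]); 
# tool frame pixel prediction for cap end at tool z=-(k)
for k in (70,73,76,79): print(k,[proj(c,st["eef_pos"]+Rc.apply(np.array([-15-h,0,-k])/1000)).round(1) for h in (17,0)], [proj(c,st["eef_pos"]+Rc.apply(np.array([-15-h,0,-k+20])/1000)).round(1) for h in (17,)])
E
python3 - <<'E'
import cv2
im=cv2.imread("pics/w8.png")[110:220,260:380]; cv2.imwrite("pics/w8c.png",cv2.resize(im,None,fx=5,fy=5))
E
```

```text
top (601, 412) [ 1.12738329 39.67447938  0.        ]
top (656, 412) [-2.00478084 41.82726034 60.        ]
top (655, 366) [19.511032   42.92464788 60.        ]
top (657, 458) [-23.32869088  40.73966057  60.        ]
scene (190, 402) [14.77930313 39.13457551  0.        ] x=23: [23.         42.11345886  9.29672976]
scene (150, 343) [17.15492723 45.35769918 60.        ] x=23: [23.         47.44129835 66.24200783]
rail [14.21631424 57.25688498 18.        ]
rail [-16.25743479  59.48906736  18.        ]
rail [ 15.26088527 149.07750142  18.        ]
70 [array([319.8, 142.3]), array([319.7, 138.2])] [array([319.7, 191.6])]
73 [array([319.8, 134.4]), array([319.7, 131.3])] [array([319.7, 184.6])]
76 [array([319.9, 126.4]), array([319.7, 124.3])] [array([319.7, 177.4])]
79 [array([319.9, 118.2]), array([319.8, 117.2])] [array([319.7, 170.1])]
```

View pics/w8c.png

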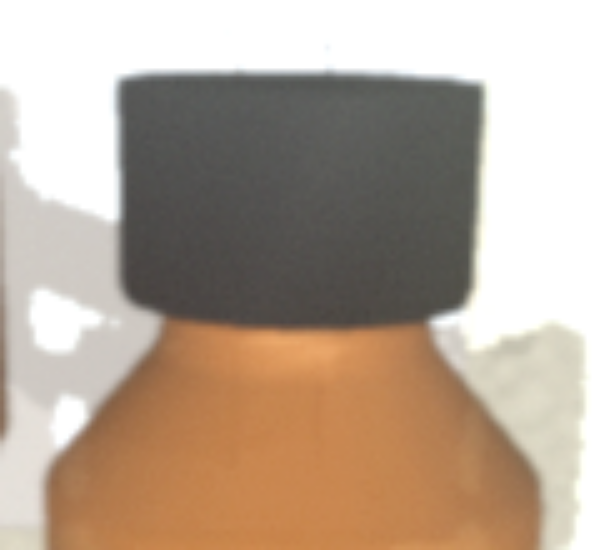

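```bash
cat > d.py <<'E'
from h import *
import sys
r,o=deckT(DP); M=r.as_matrix()
s=manip.observe(); print("deck",dinv(s["eef_pos"]).round(1),"Fdeck",r.inv().apply(s["ft_force"]).round(1),s["q"].round(2))
go(dk([float(v) for v in sys.argv[1:4]]),toolR(-M[:,2],M[:,0]))
E
python3 d.py 0 104 120
```

```text
deck [ 180.2 -114.1  296.3] Fdeck [-0.3 -1.7 -2.9] [-0.56  0.64  0.79  0.    1.7  -0.36]
t 8.3 d cm [  4.73 -22.   -24.59] rot [-0.145  0.503 -0.047] |rows| 5.3 F [-0.3 -0.  -3.4] w 0.561
```

Emit:
step_arm:
  plan:
    - {"dx": 4.7, "dy": -22.0, "dz": -24.6, "rx": -0.145, "ry": 0.503, "rz": -0.047, "claw": 0.5}
    - {"dx": 4.7, "dy": -22.0, "dz": -24.6, "rx": -0.145, "ry": 0.503, "rz": -0.047, "claw": 0.5}
    - {"dx": 4.7, "dy": -22.0, "dz": -24.6, "rx": -0.145, "ry": 0.503, "rz": -0.047, "claw": 0.5}
    - {"dx": 4.7, "dy": -22.0, "dz": -24.6, "rx": -0.145, "ry": 0.503, "rz": -0.047, "claw": 0.5}
    - {"dx": 4.7, "dy": -22.0, "dz": -24.6, "rx": -0.145, "ry": 0.503, "rz": -0.047, "claw": 0.5}

```text
clock: 8.93
eef_pos: [0.4849, 0.0057, 0.2037]
orientation: [0.347, 0.621, 0.597, -0.37]
ft_force: [0.7, -0.5, -3.3]
width: 0.562
```

```bash
python3 d.py 0 104 100
```

```text
deck [  8.1  89.9 126. ] Fdeck [ 0.7 -2.  -2.6] [-0.47  0.35  1.56  0.45  1.48 -0.52]
t 8.93 d cm [ 2.62 -0.79 -1.39] rot [-0.007 -0.006  0.009] |rows| 0.5 F [ 0.7 -0.5 -3.3] w 0.562
```

Emit:
step_arm:
  plan:
    - {"dx": 2.6, "dy": -0.8, "dz": -1.4, "rx": -0.007, "ry": -0.006, "rz": 0.009, "claw": 0.5}
    - {"dx": 2.6, "dy": -0.8, "dz": -1.4, "rx": -0.007, "ry": -0.006, "rz": 0.009, "claw": 0.5}
    - {"dx": 2.6, "dy": -0.8, "dz": -1.4, "rx": -0.007, "ry": -0.006, "rz": 0.009, "claw": 0.5}

```text
clock: 9.3
eef_pos: [0.4801, 0.0287, 0.1891]
orientation: [0.354, 0.621, 0.595, -0.368]
ft_force: [1.3, -0.0, -3.2]
width: 0.56
```

```bash
python3 d.py 0 104 35;  python3 - <<'E'
from h import *
c=optics.camera_info("wrist"); im=optics.snapshot("wrist"); save(im,"w9.png"); np.savez("w9.npz",eye=c["eye"],o=c["orientation"],m=c["mtx"])
for q in ((0,196,40),(18,196,40),(-18,196,40),(23,210,64),(-23,210,64),(15,165,18),(-15,165,18),(12,165,18),(-18,165,18)): print(q,proj(c,dk(q)).round(1))
im=optics.snapshot("scene"); save(im,"s9.png",(260,80,440,260),4)
E
```

```text
deck [  2.3 103.  102.3] Fdeck [ 1.3 -1.5 -2.8] [-0.43  0.35  1.61  0.47  1.41 -0.52]
t 9.3 d cm [ 6.73 -0.23 -0.11] rot [ 0.002  0.001 -0.001] |rows| 1.1 F [ 1.3 -0.  -3.2] w 0.56
(0, 196, 40) [314.5  91.6]
(18, 196, 40) [340.6  91.6]
(-18, 196, 40) [288.4  91.6]
(23, 210, 64) [352.9  63.9]
(-23, 210, 64) [275.4  63.8]
(15, 165, 18) [333.5 134.9]
(-15, 165, 18) [296.1 134.9]
(12, 165, 18) [329.8 134.9]
(-18, 165, 18) [292.3 134.9]
```

View pics/w9.png

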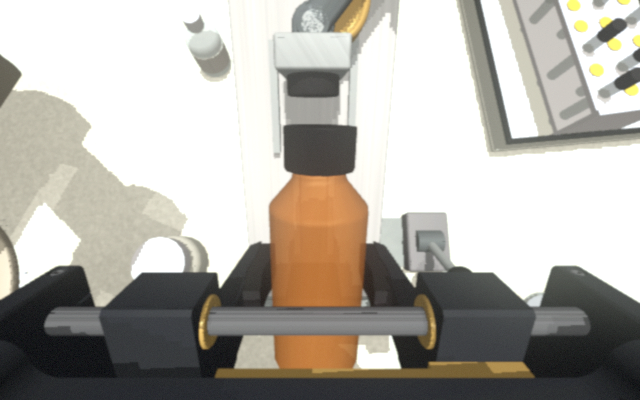

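View pics/s9.png

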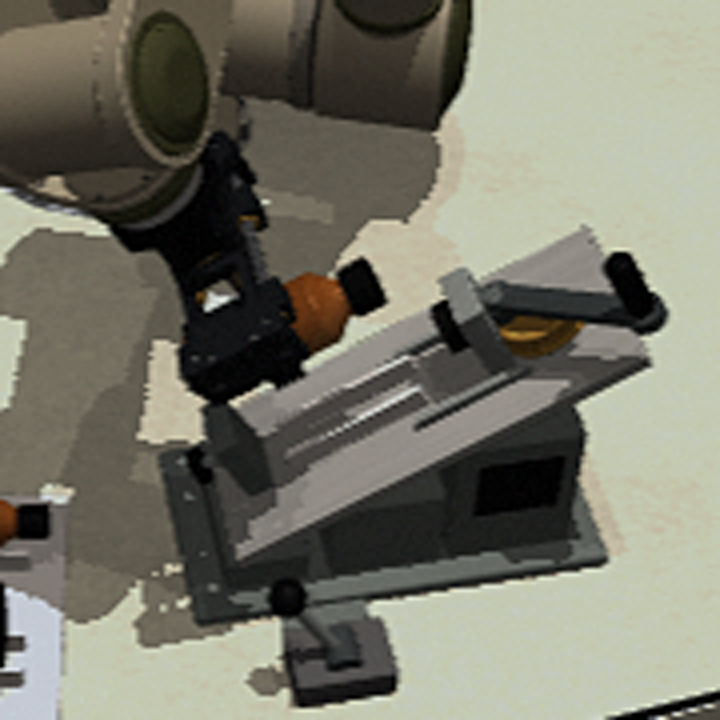

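Emit:
step_arm:
  plan:
    - {"dx": 1.5, "dy": -0.27, "dz": -0.1, "rx": 0, "ry": 0, "rz": 0, "claw": 0.5}
    - {"dx": 4.0, "dy": -0.27, "dz": -0.1, "rx": 0, "ry": 0, "rz": 0, "claw": 0.5}
    - {"dx": 6.0, "dy": -0.27, "dz": -0.1, "rx": 0, "ry": 0, "rz": 0, "claw": 0.5}
    - {"dx": 6.7, "dy": -0.27, "dz": -0.1, "rx": 0, "ry": 0, "rz": 0, "claw": 0.5}

```text
clock: 9.9
eef_pos: [0.4786, 0.0621, 0.1302]
orientation: [0.353, 0.621, 0.595, -0.368]
ft_force: [-0.5, -0.4, -1.9]
width: 0.561
```

```bash
python3 d.py 0 104 25;  python3 - <<'E'
from h import *
c=optics.camera_info("wrist"); im=optics.snapshot("wrist"); save(im,"w10.png")
E
```

```text
deck [ -0.6 104.   34.6] Fdeck [-0.5 -1.3 -1.5] [-0.37  0.42  1.71  0.5   1.24 -0.55]
t 9.9 d cm [ 0.96  0.06 -0.  ] rot [0.001 0.    0.   ] |rows| 0.2 F [-0.5 -0.4 -1.9] w 0.561
```

View pics/w10.png

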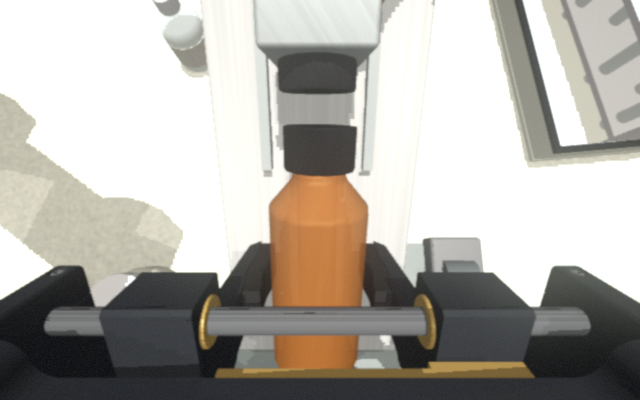

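Emit:
step_arm:
  plan:
    - {"dx": 0.4, "dy": -0.08, "dz": 0, "rx": 0, "ry": 0, "rz": 0, "claw": 0.5}
    - {"dx": 0.7, "dy": -0.08, "dz": 0, "rx": 0, "ry": 0, "rz": 0, "claw": 0.5}

```text
clock: 10.2
eef_pos: [0.4781, 0.0655, 0.125]
orientation: [0.354, 0.621, 0.595, -0.368]
ft_force: [0.5, -0.6, -2.8]
width: 0.557
```

Emit:
step_arm:
  plan:
    - {"dx": 0.2, "dy": 0, "dz": 0, "rx": 0, "ry": 0, "rz": 0, "claw": 0.5}
    - {"dx": 0.2, "dy": 0, "dz": 0, "rx": 0, "ry": 0, "rz": 0, "claw": 0.5}

```text
clock: 10.45
eef_pos: [0.4782, 0.0666, 0.1232]
orientation: [0.354, 0.621, 0.595, -0.368]
ft_force: [1.1, -1.2, -1.6]
width: 0.56
```

```bash
python3 d.py 0 104 25
```

```text
deck [ -1.2 104.5  26.4] Fdeck [ 1.1 -1.8 -0.9] [-0.36  0.43  1.72  0.51  1.21 -0.55]
t 10.45 d cm [0.14 0.12 0.05] rot [ 0.003  0.001 -0.002] |rows| 0.0 F [ 1.1 -1.2 -1.6] w 0.56
```

Emit:
step_arm:
  plan:
    - {"dx": 0, "dy": 0, "dz": 0.2, "rx": 0, "ry": 0, "rz": 0, "claw": 0.5}
    - {"dx": 0, "dy": 0, "dz": 0.4, "rx": 0, "ry": 0, "rz": 0, "claw": 0.5}
    - {"dx": 0, "dy": 0, "dz": 0.4, "rx": 0, "ry": 0, "rz": 0, "claw": 0.5}

```text
clock: 10.82
eef_pos: [0.4781, 0.063, 0.1212]
orientation: [0.354, 0.621, 0.595, -0.368]
ft_force: [2.7, -1.2, 0.4]
width: 0.562
```

Emit:
step_arm:
  plan:
    - {"dx": 0, "dy": 0, "dz": 0.15, "rx": 0, "ry": 0, "rz": 0, "claw": 0.5}
    - {"dx": 0, "dy": 0, "dz": 0.15, "rx": 0, "ry": 0, "rz": 0, "claw": 0.5}

```text
clock: 11.08
eef_pos: [0.478, 0.0618, 0.1205]
orientation: [0.354, 0.621, 0.595, -0.368]
ft_force: [3.4, -0.5, 1.2]
width: 0.56
```

Emit:
step_arm:
  plan:
    - {"dx": 0, "dy": 0, "dz": 0.15, "rx": 0, "ry": 0, "rz": 0, "claw": 0.5}
    - {"dx": 0, "dy": 0, "dz": 0.15, "rx": 0, "ry": 0, "rz": 0, "claw": 0.5}

```text
clock: 11.32
eef_pos: [0.4779, 0.0605, 0.1197]
orientation: [0.354, 0.621, 0.595, -0.368]
ft_force: [3.5, -1.3, 3.7]
width: 0.559
```

```bash
python3 d.py 0 104 25
```

```text
deck [-1.3 97.5 26.2] Fdeck [3.5 0.7 3.8] [-0.37  0.43  1.72  0.51  1.21 -0.57]
t 11.32 d cm [ 0.12  0.13 -0.65] rot [ 0.002  0.001 -0.001] |rows| 0.1 F [ 3.5 -1.3  3.7] w 0.559
```

Emit:
step_arm:
  plan:
    - {"dx": 0, "dy": 0.05, "dz": 0.15, "rx": 0, "ry": 0, "rz": 0, "claw": 0.5}
    - {"dx": 0, "dy": 0.05, "dz": 0.15, "rx": 0, "ry": 0, "rz": 0, "claw": 0.5}

```text
clock: 11.58
eef_pos: [0.478, 0.0592, 0.1189]
orientation: [0.354, 0.621, 0.595, -0.368]
ft_force: [2.2, -0.5, 4.9]
width: 0.559
```

```bash
python3 d.py 0 104 25
```

```text
deck [-1.1 96.  26.1] Fdeck [2.2 2.  4.5] [-0.38  0.43  1.72  0.51  1.21 -0.57]
t 11.57 d cm [ 0.11  0.11 -0.8 ] rot [ 0.002  0.001 -0.001] |rows| 0.1 F [ 2.2 -0.5  4.9] w 0.559
```

Emit:
step_arm:
  plan:
    - {"dx": 0, "dy": 0.03, "dz": 0.15, "rx": 0, "ry": 0, "rz": 0, "claw": 0.5}
    - {"dx": 0, "dy": 0.03, "dz": 0.15, "rx": 0, "ry": 0, "rz": 0, "claw": 0.5}

```text
clock: 11.82
eef_pos: [0.4781, 0.0589, 0.1187]
orientation: [0.353, 0.621, 0.596, -0.367]
ft_force: [1.7, 5.0, 8.3]
width: 0.558
```

```bash
python3 d.py 0 104 25; python3 - <<'E'
from h import *
im=optics.snapshot("wrist"); save(im,"w11.png")
im=optics.snapshot("scene"); save(im,"s11.png",(260,80,440,260),4)
E
```

```text
deck [-1.1 95.6 26. ] Fdeck [1.5 8.4 4.9] [-0.38  0.43  1.72  0.51  1.21 -0.57]
t 11.82 d cm [ 0.11  0.11 -0.84] rot [ 0.002 -0.002 -0.   ] |rows| 0.1 F [1.7 5.  8.3] w 0.558
```

View pics/s11.png

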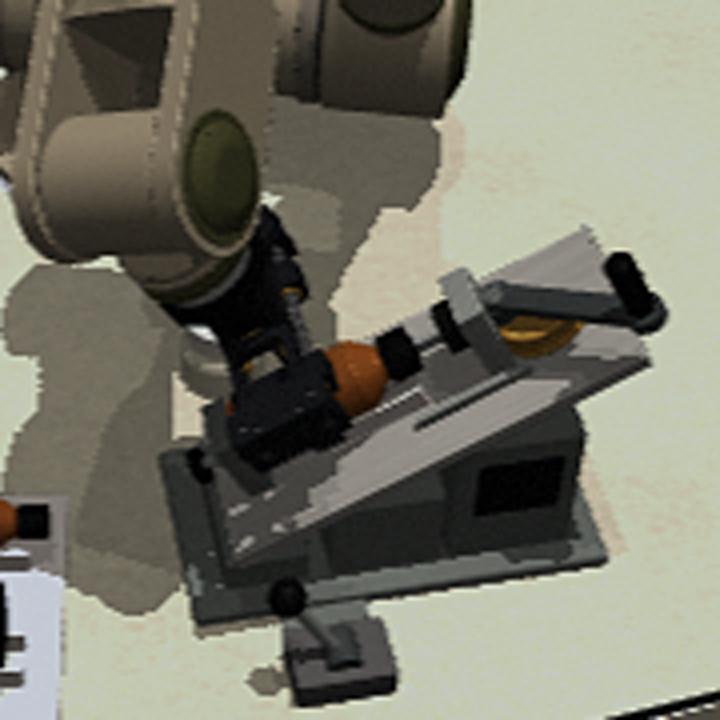

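View pics/w11.png

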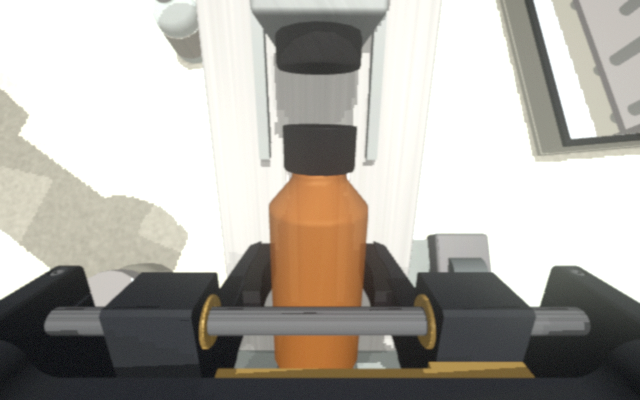

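```bash
python3 - <<'E'
from h import *
c=optics.camera_info("wrist"); print(dinv(c["eye"]).round(1))
for y in (192,194,196,198): print(y,[proj(c,dk((0,y,z))).round(1)[1] for z in (58,40,22)])
print("cap",[proj(c,dk((0,y,57))).round(1) for y in (170,172,174)])
print("rail end",proj(c,dk((15,165,18))),proj(c,dk((18,165,18))))
import cv2
im=cv2.imread("pics/w11.png")[0:190,230:410]; cv2.imwrite("pics/w11c.png",cv2.resize(im,None,fx=4,fy=4,interpolation=cv2.INTER_CUBIC))
E
```

```text
[ -1.6 176.7 171.2]
192 [np.float64(66.2), np.float64(72.5), np.float64(77.2)]
194 [np.float64(60.2), np.float64(67.4), np.float64(72.7)]
196 [np.float64(54.1), np.float64(62.2), np.float64(68.2)]
198 [np.float64(47.9), np.float64(56.9), np.float64(63.7)]
cap [array([321.2, 127.9]), array([321.2, 122.7]), array([321.3, 117.4])]
rail end [348.22372736 133.25370012] [353.84428917 133.26504412]
```

View pics/w11c.png

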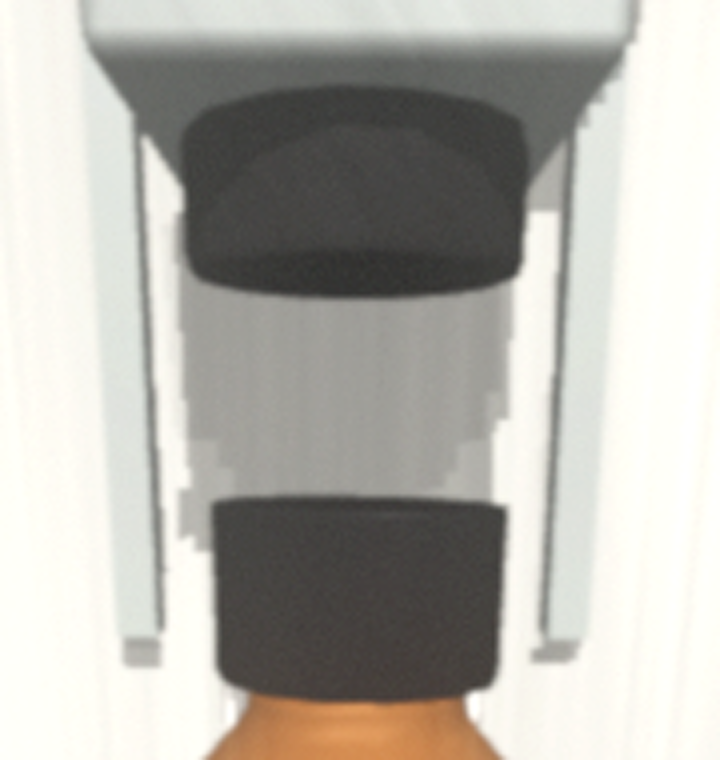

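Emit:
step_arm:
  plan:
    - {"dx": 0, "dy": 0, "dz": 0, "rx": 0, "ry": 0, "rz": 0, "claw": 0.62}
    - {"dx": 0, "dy": 0, "dz": 0, "rx": 0, "ry": 0, "rz": 0, "claw": 0.75}
    - {"dx": 0, "dy": 0, "dz": 0, "rx": 0, "ry": 0, "rz": 0, "claw": 0.8}
    - {"dx": 0, "dy": 0, "dz": 0, "rx": 0, "ry": 0, "rz": 0, "claw": 0.8}

```text
clock: 12.42
eef_pos: [0.4781, 0.058, 0.118]
orientation: [0.354, 0.621, 0.595, -0.368]
ft_force: [0.4, -0.4, -0.7]
width: 0.803
```

```bash
python3 d.py 0 95 125; python3 - <<'E'
from h import *
im=optics.snapshot("wrist"); save(im,"w12.png")
E
```

```text
deck [-1.  94.4 25.9] Fdeck [ 0.4 -0.6 -0.4] [-0.38  0.44  1.72  0.5   1.21 -0.57]
t 12.43 d cm [-9.91  0.1  -0.05] rot [ 0.002  0.001 -0.   ] |rows| 1.6 F [ 0.4 -0.4 -0.7] w 0.803
```

View pics/w12.png

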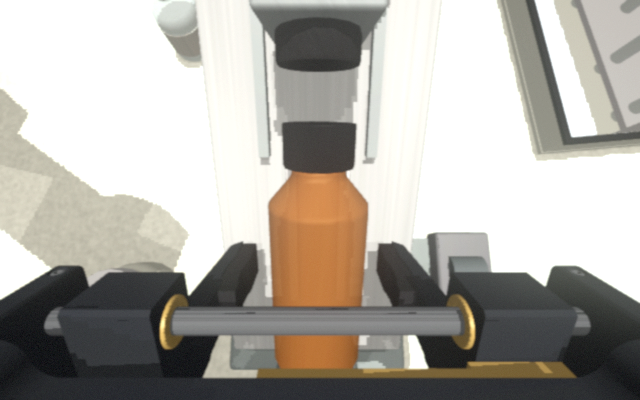

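Emit:
step_arm:
  plan:
    - {"dx": -2.0, "dy": 0, "dz": 0, "rx": 0, "ry": 0, "rz": 0, "claw": 0.8}
    - {"dx": -8.0, "dy": 0, "dz": 0, "rx": 0, "ry": 0, "rz": 0, "claw": 0.8}
    - {"dx": -14.0, "dy": 0, "dz": 0, "rx": 0, "ry": 0, "rz": 0, "claw": 0.8}

```text
clock: 12.85
eef_pos: [0.4749, -0.0096, 0.2425]
orientation: [0.354, 0.621, 0.595, -0.368]
ft_force: [0.2, -0.6, -1.4]
width: 0.801
```

```bash
python3 a2.py 0 130; python3 - <<'E'
from h import *
im=optics.snapshot("wrist"); save(im,"w13.png")
im=optics.snapshot("scene"); save(im,"s13.png",(260,80,440,260),4)
E
```

```text
t 12.85 d cm [  3.74   7.27 -22.72] rot [ 1.573e+00  1.000e-03 -0.000e+00] |rows| 8.4 F [ 0.2 -0.6 -1.4] w 0.801
```

View pics/s13.png

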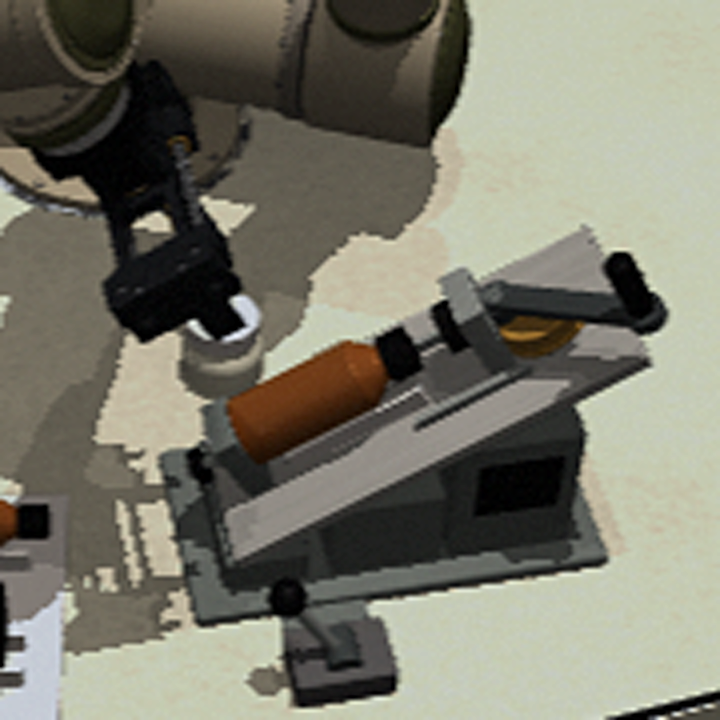

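Bottle lies in the cradle against the foot stop, cap uphill at (398,352). Back to the handle.

Emit:
step_arm:
  plan:
    - {"dx": 0, "dy": 1, "dz": -2, "rx": 0.187, "ry": 0, "rz": 0, "claw": 0.8}
    - {"dx": 0, "dy": 2.5, "dz": -6, "rx": 0.374, "ry": 0, "rz": 0, "claw": 0.8}
    - {"dx": 0, "dy": 4, "dz": -11, "rx": 0.56, "ry": 0, "rz": 0, "claw": 0.8}
    - {"dx": 0, "dy": 5.5, "dz": -16, "rx": 0.747, "ry": 0, "rz": 0, "claw": 0.75}
    - {"dx": 0, "dy": 7.3, "dz": -20, "rx": 0.93, "ry": 0, "rz": 0, "claw": 0.7}

```text
clock: 13.58
eef_pos: [0.5539, 0.1618, 0.3352]
orientation: [0.056, 0.712, 0.382, -0.586]
ft_force: [0.8, -0.8, -0.0]
width: 0.706
```

```bash
python3 a2.py 0 130
```

```text
t 13.57 d cm [ 3.52 -2.24 -1.95] rot [ 0.694  0.    -0.   ] |rows| 3.7 F [ 0.8 -0.8 -0. ] w 0.706
```

Emit:
step_arm:
  plan:
    - {"dx": 3.5, "dy": -2.2, "dz": -1.9, "rx": 0.694, "ry": 0, "rz": 0, "claw": 0.7}
    - {"dx": 3.5, "dy": -2.2, "dz": -1.9, "rx": 0.694, "ry": 0, "rz": 0, "claw": 0.7}
    - {"dx": 3.5, "dy": -2.2, "dz": -1.9, "rx": 0.694, "ry": 0, "rz": 0, "claw": 0.7}
    - {"dx": 3.5, "dy": -2.2, "dz": -1.9, "rx": 0.694, "ry": 0, "rz": 0, "claw": 0.7}
    - {"dx": 3.5, "dy": -2.2, "dz": -1.9, "rx": 0.694, "ry": 0, "rz": 0, "claw": 0.7}

```text
clock: 14.2
eef_pos: [0.5558, 0.2024, 0.3174]
orientation: [-0.187, 0.689, 0.162, -0.681]
ft_force: [0.2, -0.1, -0.1]
width: 0.698
```

```bash
python3 a2.py 0 66; python3 - <<'E'
from h import *
c=optics.camera_info("wrist")
im=optics.snapshot("wrist"); save(im,"w14.png")
for a in (-.05,0,.05,.1):
    g=[110*np.cos(.87-a),238+110*np.sin(.87-a)]; print(a,[proj(c,dk([*g,z])).round(1) for z in (101,51)])
E
```

```text
t 14.2 d cm [ 6.41 -0.25 -0.05] rot [ 0.007  0.001 -0.001] |rows| 1.0 F [ 0.2 -0.1 -0.1] w 0.698
-0.05 [array([306.9, 240.7]), array([308.9, 214.7])]
0 [array([311.9, 235.1]), array([312.9, 210. ])]
0.05 [array([317.3, 229.6]), array([317.2, 205.5])]
0.1 [array([323. , 224.3]), array([321.8, 201.1])]
```

View pics/w14.png

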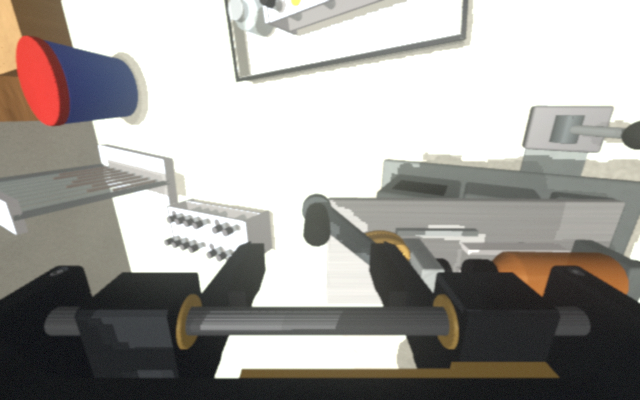

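Emit:
step_arm:
  plan:
    - {"dx": 3.0, "dy": -0.15, "dz": 0, "rx": 0.007, "ry": 0, "rz": 0, "claw": 0.7}
    - {"dx": 6.4, "dy": -0.15, "dz": 0, "rx": 0.007, "ry": 0, "rz": 0, "claw": 0.7}
    - {"dx": 6.4, "dy": -0.15, "dz": 0, "rx": 0.007, "ry": 0, "rz": 0, "claw": 0.4}
    - {"dx": 6.4, "dy": -0.15, "dz": 0, "rx": 0.007, "ry": 0, "rz": 0, "claw": 0.15}
    - {"dx": 6.4, "dy": -0.15, "dz": 0, "rx": 0.007, "ry": 0, "rz": 0, "claw": 0.15}
  force: 15

```text
clock: 14.88
eef_pos: [0.558, 0.2336, 0.2641]
orientation: [-0.19, 0.69, 0.16, -0.68]
ft_force: [-0.4, -0.2, -0.5]
width: 0.382
```

Emit:
step_arm:
  plan:
    - {"dx": 0, "dy": 0, "dz": 0, "rx": 0, "ry": 0, "rz": 0, "claw": 0.15}
    - {"dx": 0, "dy": 0, "dz": 0, "rx": 0, "ry": 0, "rz": 0, "claw": 0.15}

```text
clock: 15.12
eef_pos: [0.5577, 0.2329, 0.263]
orientation: [-0.189, 0.689, 0.158, -0.681]
ft_force: [-1.6, -6.0, 1.1]
width: 0.213
```

```bash
cat > ang.py <<'E'
from h import *
r,o=deckT(DP)
s=manip.observe(); p=dinv(s["eef_pos"]); v=p[:2]-[0,238]; print("deck",p.round(1),"rad",np.hypot(*v).round(1),"a=",(.87-np.arctan2(v[1],v[0])).round(3),"F",r.inv().apply(s["ft_force"]).round(1),"w",s["width"].round(3),"t",s["clock"])
th=np.arctan2(v[1],v[0]); F=r.inv().apply(s["ft_force"]); print("Ftang(+ = along closing)",(F[:2]@[np.sin(th),-np.cos(th)]).round(2),"Frad",(F[:2]@[np.cos(th),np.sin(th)]).round(2))
E
python3 ang.py; python3 - <<'E'
import numpy as np
def g(a): return np.array([110*np.cos(.87-a),238+110*np.sin(.87-a)])
for a0,L in ((0.0,(.12,.24,.36,.48,.6)),(.6,(.7,.8,.9,1,1.1)),(1.1,(1.15,1.2,1.25,1.3,1.35,1.4,1.45,1.5))):
    for a in L: d=g(a)-g(a0); print(a,"dy",round(-d[1]/10,2),"dz",round(-d[0]/10,2))
E
```

```text
0.12 dy 0.91 dz -0.96
0.24 dy 1.93 dz -1.8
0.36 dy 3.04 dz -2.51
0.48 dy 4.23 dz -3.08
0.6 dy 5.47 dz -3.51
0.7 dy 1.07 dz -0.24
0.8 dy 2.16 dz -0.37
0.9 dy 3.26 dz -0.39
1 dy 4.36 dz -0.31
1.1 dy 5.44 dz -0.11
1.15 dy 0.53 dz 0.14
1.2 dy 1.06 dz 0.3
1.25 dy 1.57 dz 0.5
1.3 dy 2.08 dz 0.71
1.35 dy 2.57 dz 0.95
1.4 dy 3.05 dz 1.22
1.45 dy 3.52 dz 1.51
1.5 dy 3.97 dz 1.82Traceback (most recent call last):
  File "ang.py", line 3, in <module>
    s=manip.observe(); p=dinv(s["eef_pos"]); v=p[:2]-[0,238]; print("deck",p.round(1),"rad",np.hypot(*v).round(1),"a=",(.87-np.arctan2(v[1],v[0])).round(3),"F",r.inv().apply(s["ft_force"]).round(1),"w",s["width"].round(3),"t",s["clock"])
                                                                                                                                                                                                          ^^^^^^^^^^^^^^^^
AttributeError: 'float' object has no attribute 'round'
```

```bash
sed -i 's/s\["width"\].round(3)/round(s["width"],3)/' ang.py; python3 ang.py
```

```text
deck [ 71.  320.3  67.7] rad 108.7 a= 0.011 F [-1.3 -4.8  3.8] w 0.213 t 15.125
Ftang(+ = along closing) 2.11 Frad -4.49
```

Emit:
step_arm:
  plan:
    - {"dx": 0, "dy": 0.91, "dz": -0.96, "rx": 0, "ry": 0, "rz": 0, "claw": 0.15}
    - {"dx": 0, "dy": 1.93, "dz": -1.8, "rx": 0, "ry": 0, "rz": 0, "claw": 0.15}
    - {"dx": 0, "dy": 3.04, "dz": -2.51, "rx": 0, "ry": 0, "rz": 0, "claw": 0.15}
    - {"dx": 0, "dy": 4.23, "dz": -3.08, "rx": 0, "ry": 0, "rz": 0, "claw": 0.15}
    - {"dx": 0, "dy": 5.47, "dz": -3.51, "rx": 0, "ry": 0, "rz": 0, "claw": 0.15}

```text
clock: 15.75
eef_pos: [0.5905, 0.1841, 0.2372]
orientation: [-0.19, 0.689, 0.16, -0.681]
ft_force: [-5.0, -0.8, 5.2]
width: 0.214
```

```bash
python3 ang.py; python3 a2.py .6 66
```

```text
deck [105.9 266.5  67.7] rad 109.6 a= 0.607 F [-5.   1.7  5.1] w 0.214 t 15.75
Ftang(+ = along closing) -2.9 Frad -4.41
t 15.75 d cm [ 0.17 -0.09 -0.02] rot [-0.    -0.001 -0.   ] |rows| 0.0 F [-5.  -0.8  5.2] w 0.214
```

Emit:
step_arm:
  plan:
    - {"dx": 0, "dy": 1.07, "dz": -0.24, "rx": 0, "ry": 0, "rz": 0, "claw": 0.15}
    - {"dx": 0, "dy": 2.16, "dz": -0.37, "rx": 0, "ry": 0, "rz": 0, "claw": 0.15}
    - {"dx": 0, "dy": 3.26, "dz": -0.39, "rx": 0, "ry": 0, "rz": 0, "claw": 0.15}
    - {"dx": 0, "dy": 4.36, "dz": -0.31, "rx": 0, "ry": 0, "rz": 0, "claw": 0.15}
    - {"dx": 0, "dy": 4.36, "dz": -0.31, "rx": 0, "ry": 0, "rz": 0, "claw": 0.15}

```text
clock: 16.38
eef_pos: [0.592, 0.1448, 0.2157]
orientation: [-0.19, 0.689, 0.159, -0.681]
ft_force: [-2.6, -6.3, 3.1]
width: 0.213
```

```bash
python3 ang.py; python3 - <<'E'
from h import *
im=optics.snapshot("wrist"); save(im,"w15.png")
im=optics.snapshot("scene"); save(im,"s15.png",(260,80,440,260),4)
E
```

```text
deck [109.1 221.7  67.7] rad 110.3 a= 1.018 F [-2.3 -4.1  5.8] w 0.213 t 16.375
Ftang(+ = along closing) 4.41 Frad -1.66
```

View pics/s15.png

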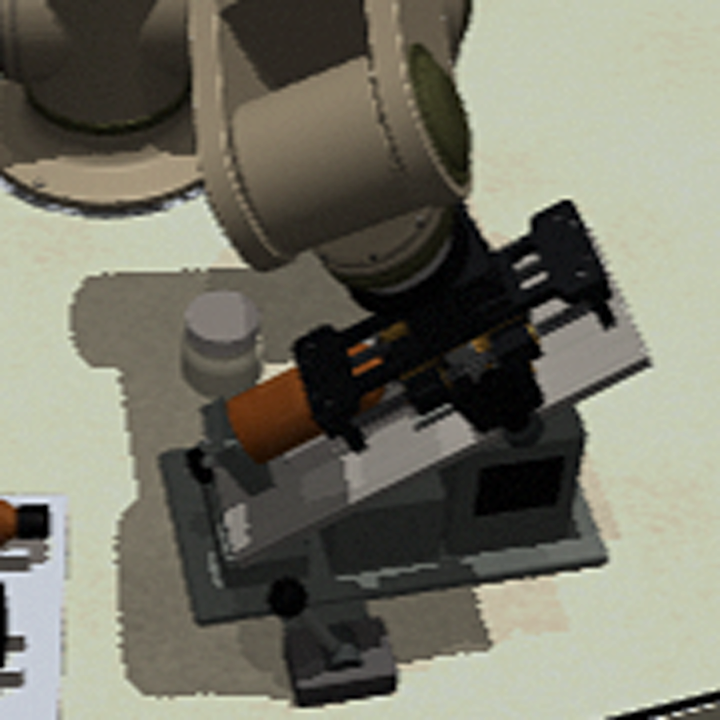

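View pics/w15.png

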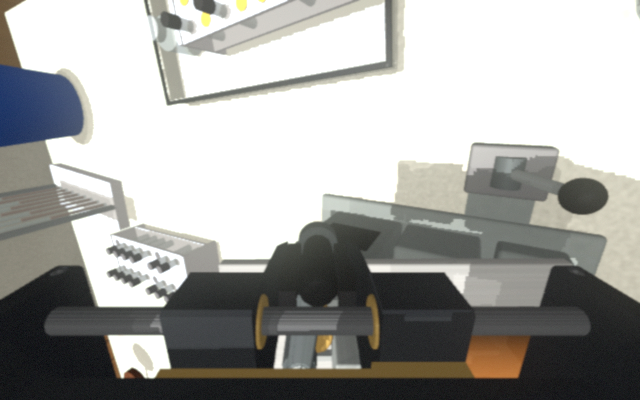

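Emit:
step_arm:
  plan:
    - {"dx": 0, "dy": 0.54, "dz": 0.09, "rx": 0, "ry": 0, "rz": 0, "claw": 0.15}
    - {"dx": 0, "dy": 1.08, "dz": 0.2, "rx": 0, "ry": 0, "rz": 0, "claw": 0.15}
    - {"dx": 0, "dy": 1.61, "dz": 0.34, "rx": 0, "ry": 0, "rz": 0, "claw": 0.15}

```text
clock: 16.85
eef_pos: [0.5884, 0.132, 0.2086]
orientation: [-0.19, 0.69, 0.16, -0.68]
ft_force: [0.1, -0.0, 5.5]
width: 0.209
```

```bash
python3 ang.py
```

```text
deck [106.  207.   67.7] rad 110.5 a= 1.155 F [0.1 2.6 4.9] w 0.209 t 16.85
Ftang(+ = along closing) -2.55 Frad -0.63
```

Emit:
step_arm:
  plan:
    - {"dx": 0, "dy": 0.53, "dz": 0.17, "rx": 0, "ry": 0, "rz": 0, "claw": 0.15}
    - {"dx": 0, "dy": 1.04, "dz": 0.36, "rx": 0, "ry": 0, "rz": 0, "claw": 0.15}
    - {"dx": 0, "dy": 1.55, "dz": 0.57, "rx": 0, "ry": 0, "rz": 0, "claw": 0.15}

```text
clock: 17.23
eef_pos: [0.5822, 0.1186, 0.2012]
orientation: [-0.19, 0.69, 0.16, -0.68]
ft_force: [1.7, -0.1, 4.5]
width: 0.211
```

```bash
python3 ang.py
```

```text
deck [100.4 191.4  67.7] rad 110.7 a= 1.304 F [1.7 2.1 3.9] w 0.211 t 17.225
Ftang(+ = along closing) -2.66 Frad 0.67
```

Emit:
step_arm:
  plan:
    - {"dx": 0, "dy": 0.49, "dz": 0.25, "rx": 0, "ry": 0, "rz": 0, "claw": 0.15}
    - {"dx": 0, "dy": 0.97, "dz": 0.51, "rx": 0, "ry": 0, "rz": 0, "claw": 0.15}
    - {"dx": 0, "dy": 1.43, "dz": 0.8, "rx": 0, "ry": 0, "rz": 0, "claw": 0.15}
    - {"dx": 0, "dy": 1.43, "dz": 0.8, "rx": 0, "ry": 0, "rz": 0, "claw": 0.15}

```text
clock: 17.73
eef_pos: [0.5735, 0.1058, 0.194]
orientation: [-0.19, 0.69, 0.159, -0.68]
ft_force: [2.1, -4.7, 6.1]
width: 0.213
```

```bash
python3 ang.py
```

```text
deck [ 92.3 176.5  67.7] rad 110.9 a= 1.458 F [ 2.3 -1.1  7.6] w 0.213 t 17.725
Ftang(+ = along closing) -0.38 Frad 2.57
```

Emit:
step_arm:
  plan:
    - {"dx": 0, "dy": 0, "dz": 0, "rx": 0, "ry": 0, "rz": 0, "claw": 0.4}
    - {"dx": 0, "dy": 0, "dz": 0, "rx": 0, "ry": 0, "rz": 0, "claw": 0.6}
    - {"dx": 0, "dy": 0, "dz": 0, "rx": 0, "ry": 0, "rz": 0, "claw": 0.6}
    - {"dx": -5.0, "dy": 0, "dz": 0, "rx": 0, "ry": 0, "rz": 0, "claw": 0.6}
    - {"dx": -10.0, "dy": 0, "dz": 0, "rx": 0, "ry": 0, "rz": 0, "claw": 0.6}

```text
clock: 18.35
eef_pos: [0.5704, 0.0586, 0.2824]
orientation: [-0.19, 0.688, 0.16, -0.682]
ft_force: [0.6, 0.2, -0.1]
width: 0.598
```

```bash
python3 ang.py; python3 d.py 0 120 125; python3 - <<'E'
from h import *
im=optics.snapshot("wrist"); save(im,"w16.png")
im=optics.snapshot("scene"); save(im,"s16.png",(300,120,420,220),6)
E
```

```text
deck [ 91.2 177.3 167.9] rad 109.6 a= 1.457 F [ 0.6  0.2 -0.2] w 0.598 t 18.35
Ftang(+ = along closing) -0.45 Frad 0.37
deck [ 91.2 177.3 167.9] Fdeck [ 0.6  0.2 -0.2] [-0.32  0.41  1.22  0.48  1.65  1.31]
t 18.35 d cm [4.31 5.73 9.11] rot [-1.572e+00  1.000e-03  0.000e+00] |rows| 8.4 F [ 0.6  0.2 -0.1] w 0.598
```

View pics/w16.png

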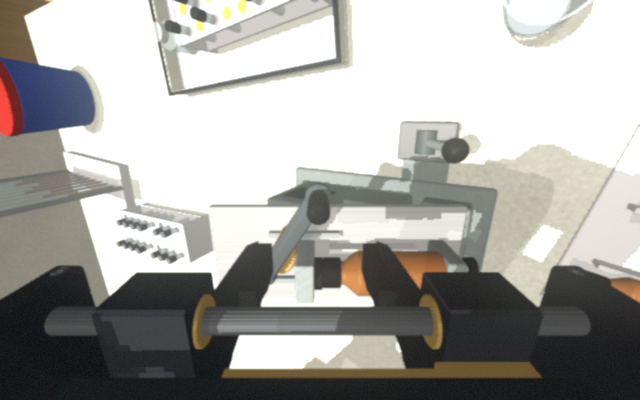

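View pics/s16.png

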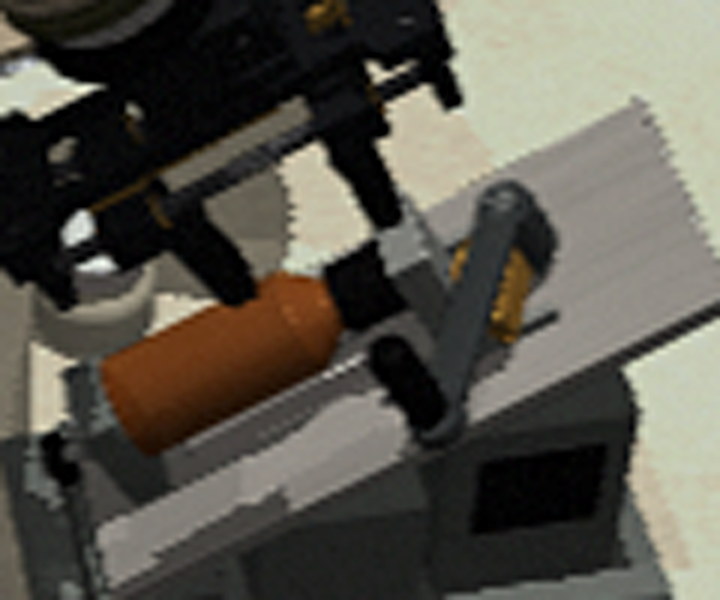

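Emit:
step_arm:
  plan:
    - {"dx": 0, "dy": 1.5, "dz": 2.5, "rx": -0.187, "ry": 0, "rz": 0, "claw": 0.8}
    - {"dx": 0, "dy": 3, "dz": 5, "rx": -0.374, "ry": 0, "rz": 0, "claw": 0.8}
    - {"dx": 0, "dy": 4.5, "dz": 7, "rx": -0.56, "ry": 0, "rz": 0, "claw": 0.9}
    - {"dx": 0, "dy": 6.5, "dz": 9.1, "rx": -0.747, "ry": 0, "rz": 0, "claw": 1}
    - {"dx": 0, "dy": 8.2, "dz": 9.1, "rx": -0.93, "ry": 0, "rz": 0, "claw": 1}

```text
clock: 19.08
eef_pos: [0.4754, -0.0088, 0.2415]
orientation: [0.141, 0.7, 0.45, -0.536]
ft_force: [1.2, 0.1, -0.2]
width: 0.999
```

```bash
python3 d.py 0 95 100
```

```text
deck [ -0.8  95.  166.3] Fdeck [ 1.2 -0.  -0.3] [-0.51  0.3   1.51  0.44  1.57  0.12]
t 19.07 d cm [ 6.63  0.07 -0.05] rot [-0.636  0.     0.001] |rows| 3.4 F [ 1.2  0.1 -0.2] w 0.999
```

Emit:
step_arm:
  plan:
    - {"dx": 0, "dy": 0, "dz": 0, "rx": -0.187, "ry": 0, "rz": 0, "claw": 1}
    - {"dx": 0, "dy": 0, "dz": 0, "rx": -0.374, "ry": 0, "rz": 0, "claw": 1}
    - {"dx": 2, "dy": 0.04, "dz": 0, "rx": -0.56, "ry": 0, "rz": 0, "claw": 1}
    - {"dx": 6, "dy": 0.07, "dz": 0, "rx": -0.636, "ry": 0, "rz": 0, "claw": 1}
    - {"dx": 10, "dy": 0.07, "dz": 0, "rx": -0.636, "ry": 0, "rz": 0, "claw": 1}

```text
clock: 19.7
eef_pos: [0.4789, 0.0393, 0.1527]
orientation: [0.351, 0.622, 0.594, -0.37]
ft_force: [1.1, 0.5, 0.2]
width: 1.002
```

```bash
python3 d.py 0 95 50; python3 - <<'E'
from h import *
c=optics.camera_info("wrist")
im=optics.snapshot("wrist"); save(im,"w17.png",(220,0,420,200),4)
print(dinv(c["eye"]))
for y in (170,172,174,176,180,182,184): print(y,[proj(c,dk((0,y,z))).round(1)[1] for z in (64,58,57,40)])
E
```

```text
deck [ 0.6 94.8 65.3] Fdeck [ 1.1  0.6 -0.1] [-0.41  0.39  1.67  0.48  1.31 -0.54]
t 19.7 d cm [ 1.53 -0.06 -0.02] rot [-0.005  0.001  0.   ] |rows| 0.2 F [1.1 0.5 0.2] w 1.002
[  0.7576422  176.21058361 210.1608681 ]
170 [np.float64(122.4), np.float64(121.8), np.float64(121.8), np.float64(120.5)]
172 [np.float64(118.2), np.float64(117.9), np.float64(117.8), np.float64(117.0)]
174 [np.float64(114.0), np.float64(113.8), np.float64(113.8), np.float64(113.4)]
176 [np.float64(109.8), np.float64(109.8), np.float64(109.8), np.float64(109.7)]
180 [np.float64(101.2), np.float64(101.6), np.float64(101.6), np.float64(102.4)]
182 [np.float64(96.9), np.float64(97.4), np.float64(97.5), np.float64(98.7)]
184 [np.float64(92.5), np.float64(93.2), np.float64(93.3), np.float64(94.9)]
```

View pics/w17.png

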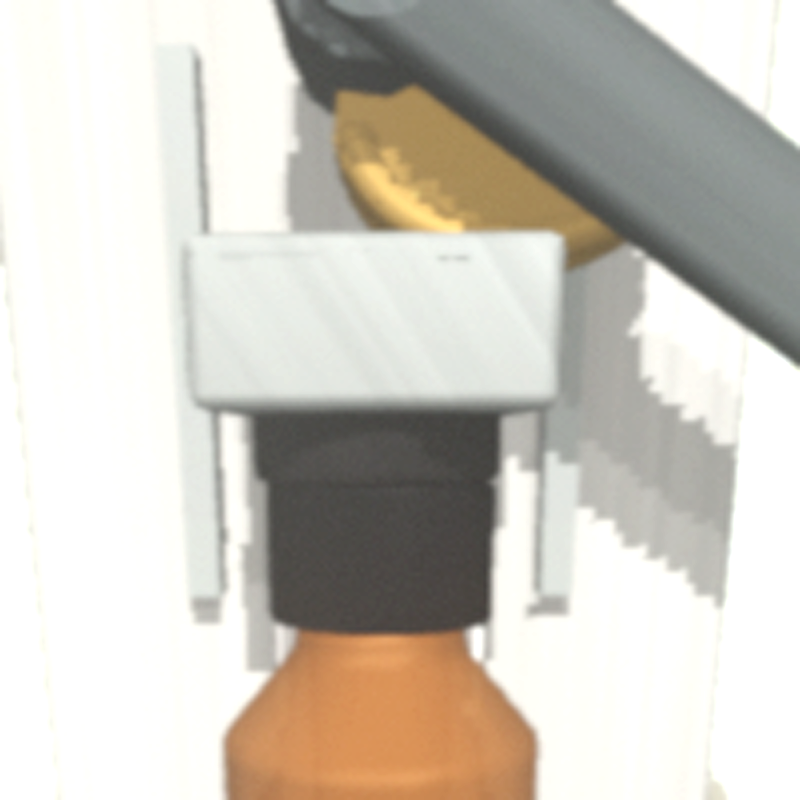

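```bash
cat > sw.py <<'E'
from h import *
import sys
r,o=deckT(DP); M=r.as_matrix()
u=np.array([-np.sin(DP[2]),np.cos(DP[2]),0]); ux=np.array([u[1],-u[0],0]); b0=np.array([.6115,.0017,0])
def tgt(s,z,dx=5): return b0+u*s/1000+ux*dx/1000+[0,0,z/1000]
t=.3; xa=u*np.sin(t)-np.array([0,0,np.cos(t)]); RT=toolR(xa,ux)
if __name__=="__main__":
    s,z=float(sys.argv[1]),float(sys.argv[2])
    st=manip.observe(); p=st["eef_pos"]-b0; print("s",(p@u*1000).round(1),"x",(p@ux*1000).round(1),"z",(p[2]*1000).round(1),"Fu",(st["ft_force"]@u).round(1))
    go(tgt(s,z),RT)
E
python3 - <<'E'
from h import *
t=optics.camera_info("top")
print("beaker",onz(t,(348,152),.0),onz(t,(348,165),.09))
print("post",dk((91,176,51)),dk((91,176,101)))
im=optics.snapshot("top"); 
E
python3 sw.py -45 200
```

```text
beaker [ 0.79166165 -0.06115662  0.        ] [ 0.72342103 -0.05422044  0.09      ]
post [0.5725607  0.11346932 0.17913561] [0.57152714 0.08952033 0.22301473]
s 33.0 x -135.8 z 151.5 Fu -0.1
t 19.8 d cm [-8.1  14.06  4.4 ] rot [-0.007 -0.202  0.008] |rows| 2.7 F [ 1.  -0.1  0.5] w 1.004
```

Emit:
step_arm:
  plan:
    - {"dx": -5.0, "dy": 0, "dz": 0, "rx": 0, "ry": 0, "rz": 0, "claw": 1}
    - {"dx": -8.1, "dy": 4, "dz": 1.5, "rx": 0, "ry": -0.1, "rz": 0, "claw": 0.6}
    - {"dx": -8.1, "dy": 9, "dz": 3, "rx": -0.007, "ry": -0.202, "rz": 0.008, "claw": 0.2}
    - {"dx": -8.1, "dy": 14.1, "dz": 4.4, "rx": -0.007, "ry": -0.202, "rz": 0.008, "claw": 0}
    - {"dx": -8.1, "dy": 14.1, "dz": 4.4, "rx": -0.007, "ry": -0.202, "rz": 0.008, "claw": 0}

```text
clock: 20.42
eef_pos: [0.6183, -0.0469, 0.2032]
orientation: [0.413, 0.583, 0.554, -0.428]
ft_force: [-0.5, 1.2, -0.2]
width: 0.571
```

```bash
python3 sw.py -45 72; python3 - <<'E'
from h import *
from sw import b0,u
im=optics.snapshot("wrist"); save(im,"w18.png")
c=optics.camera_info("wrist"); print(proj(c,b0+[0,0,.092]))
E
```

```text
s -48.3 x 8.9 z 203.2 Fu 1.2
t 20.43 d cm [12.64 -0.48  3.53] rot [-0.     0.003 -0.007] |rows| 2.1 F [-0.5  1.2 -0.2] w 0.571
[309.01170225 183.37075669]
```

View pics/w18.png

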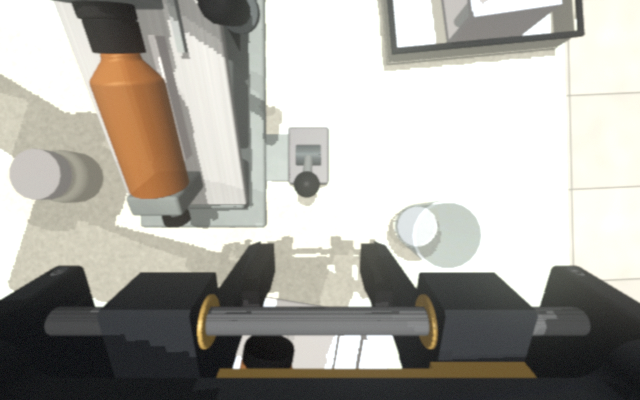

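Emit:
step_arm:
  plan:
    - {"dx": 6, "dy": -0.4, "dz": 1.7, "rx": 0, "ry": 0, "rz": 0, "claw": 0}
    - {"dx": 11, "dy": -0.4, "dz": 3.1, "rx": 0, "ry": 0, "rz": 0, "claw": 0}
    - {"dx": 12.6, "dy": -0.4, "dz": 3.5, "rx": 0, "ry": 0, "rz": 0, "claw": 0}
    - {"dx": 12.6, "dy": -0.4, "dz": 3.5, "rx": 0, "ry": 0, "rz": 0, "claw": 0}
    - {"dx": 12.6, "dy": -0.4, "dz": 3.5, "rx": 0, "ry": 0, "rz": 0, "claw": 0}
  force: 20

```text
clock: 21.1
eef_pos: [0.6147, -0.0426, 0.0757]
orientation: [0.414, 0.583, 0.553, -0.427]
ft_force: [0.3, 0.6, 0.1]
width: 0.007
```

```bash
for a in "-17 72" "0 76" "20 84" "40 85" "50 82" "58 80"; do python3 sw.py $a|tail -1; done; python3 sw.py -45 72|head -1
```

```text
t 21.1 d cm [ 1.15 -0.02 -2.49] rot [ 0.001  0.004 -0.012] |rows| 0.4 F [0.3 0.6 0.1] w 0.007
t 21.1 d cm [ 1.26 -0.02 -4.23] rot [ 0.001  0.004 -0.012] |rows| 0.7 F [0.3 0.6 0.1] w 0.007
t 21.1 d cm [ 1.08 -0.01 -6.38] rot [ 0.001  0.004 -0.012] |rows| 1.0 F [0.3 0.6 0.1] w 0.007
t 21.1 d cm [ 1.57 -0.01 -8.32] rot [ 0.001  0.004 -0.012] |rows| 1.4 F [0.3 0.6 0.1] w 0.007
t 21.1 d cm [ 2.15 -0.02 -9.19] rot [ 0.001  0.004 -0.012] |rows| 1.5 F [0.3 0.6 0.1] w 0.007
t 21.1 d cm [ 2.57 -0.02 -9.89] rot [ 0.001  0.004 -0.012] |rows| 1.6 F [0.3 0.6 0.1] w 0.007
s -44.1 x 5.1 z 75.7 Fu 0.6
```

Emit:
step_arm:
  plan:
    - {"dx": 1.1, "dy": 0, "dz": -1.8, "rx": 0, "ry": 0, "rz": 0, "claw": 0}
    - {"dx": 1.2, "dy": 0, "dz": -3.2, "rx": 0, "ry": 0, "rz": 0, "claw": 0}
    - {"dx": 1.2, "dy": 0, "dz": -4.4, "rx": 0, "ry": 0, "rz": 0, "claw": 0}
    - {"dx": 1.1, "dy": 0, "dz": -5.4, "rx": 0, "ry": 0, "rz": 0, "claw": 0}
    - {"dx": 1.1, "dy": 0, "dz": -6.4, "rx": 0, "ry": 0, "rz": 0, "claw": 0}

```text
clock: 21.72
eef_pos: [0.6166, 0.0228, 0.0818]
orientation: [0.413, 0.583, 0.554, -0.428]
ft_force: [-0.7, -0.5, -0.7]
width: 0.006
```

```bash
for a in "40 85" "50 82" "58 80"; do python3 sw.py $a; done; python3 - <<'E'
from h import *
im=optics.snapshot("wrist"); save(im,"w19.png")
im=optics.snapshot("scene"); save(im,"s19.png",(280,120,440,270),4)
E
```

```text
s 21.3 x 4.2 z 81.8 Fu -0.6
t 21.73 d cm [ 0.24  0.08 -1.88] rot [ 0.     0.003 -0.008] |rows| 0.3 F [-0.7 -0.5 -0.7] w 0.006
s 21.3 x 4.2 z 81.8 Fu -0.6
t 21.73 d cm [ 0.82  0.07 -2.75] rot [ 0.     0.003 -0.008] |rows| 0.5 F [-0.7 -0.5 -0.7] w 0.006
s 21.3 x 4.2 z 81.8 Fu -0.6
t 21.73 d cm [ 1.25  0.07 -3.46] rot [ 0.     0.003 -0.008] |rows| 0.6 F [-0.7 -0.5 -0.7] w 0.006
```

View pics/w19.png

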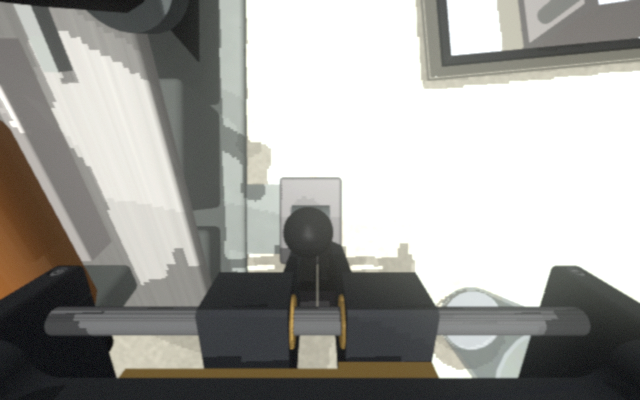

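View pics/s19.png

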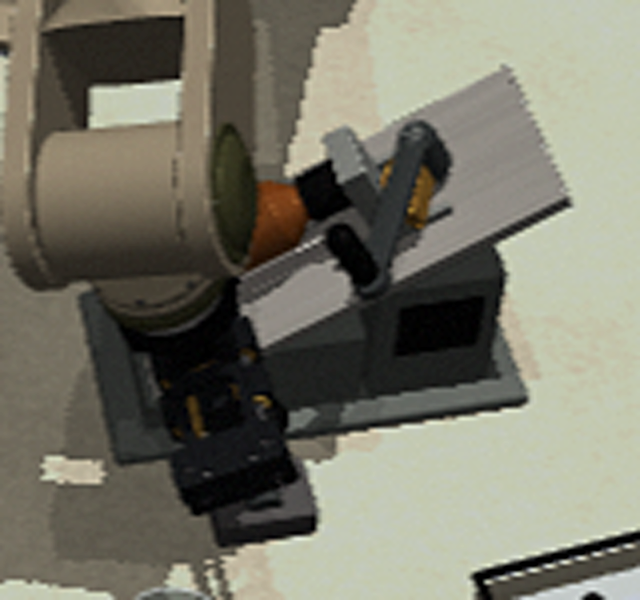

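Emit:
step_arm:
  plan:
    - {"dx": 0.1, "dy": 0, "dz": -1.0, "rx": 0, "ry": 0, "rz": 0, "claw": 0}
    - {"dx": 0.3, "dy": 0, "dz": -1.9, "rx": 0, "ry": 0, "rz": 0, "claw": 0}
    - {"dx": 0.8, "dy": 0, "dz": -2.7, "rx": 0, "ry": 0, "rz": 0, "claw": 0}
    - {"dx": 1.1, "dy": 0, "dz": -3.2, "rx": 0, "ry": 0, "rz": 0, "claw": 0}

```text
clock: 22.32
eef_pos: [0.6182, 0.0566, 0.0802]
orientation: [0.413, 0.583, 0.554, -0.428]
ft_force: [-0.3, 0.1, -0.2]
width: 0.008
```

```bash
for a in "58 80" "62 80"; do python3 sw.py $a; done; python3 - <<'E'
from h import *
from sw import b0,u
im=optics.snapshot("wrist"); save(im,"w20.png")
c=optics.camera_info("wrist"); print([proj(c,b0+u*s+[0,0,.092]) for s in (.067,.077)])
E
```

```text
s 55.1 x 4.3 z 80.2 Fu 0.1
t 22.32 d cm [ 0.11  0.07 -0.27] rot [ 0.001  0.003 -0.008] |rows| 0.0 F [-0.3  0.1 -0.2] w 0.008
s 55.1 x 4.3 z 80.2 Fu 0.1
t 22.32 d cm [ 0.23  0.07 -0.65] rot [ 0.001  0.003 -0.008] |rows| 0.1 F [-0.3  0.1 -0.2] w 0.008
[array([310.31381222, 240.54667253]), array([310.27439482, 222.06491412])]
```

View pics/w20.png

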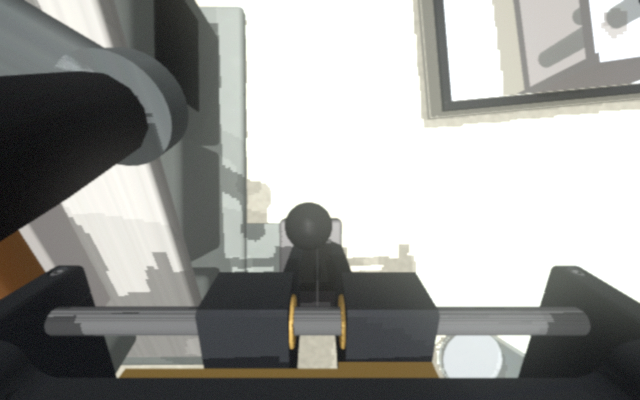

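Emit:
step_arm:
  plan:
    - {"dx": 0.1, "dy": 0.05, "dz": -0.2, "rx": 0, "ry": 0, "rz": 0, "claw": 0}
    - {"dx": 0.15, "dy": 0.05, "dz": -0.4, "rx": 0, "ry": 0, "rz": 0, "claw": 0}

```text
clock: 22.62
eef_pos: [0.6185, 0.0584, 0.0799]
orientation: [0.414, 0.582, 0.553, -0.429]
ft_force: [-6.0, -15.1, 1.4]
width: 0.005
```

```bash
python3 sw.py 62 80; python3 - <<'E'
from h import *
from sw import b0,u
im=optics.snapshot("wrist"); save(im,"w21.png",(260,180,360,290),4)
c=optics.camera_info("wrist"); print([proj(c,b0+u*s+[0,0,.092]) for s in (.067,.077)])
E
```

```text
s 57.0 x 4.5 z 79.9 Fu -15.4
t 22.62 d cm [ 0.14  0.05 -0.48] rot [ 0.     0.006 -0.007] |rows| 0.1 F [ -6.  -15.1   1.4] w 0.005
[array([309.61706163, 243.01293666]), array([309.5651828, 224.5286275])]
```

View pics/w21.png

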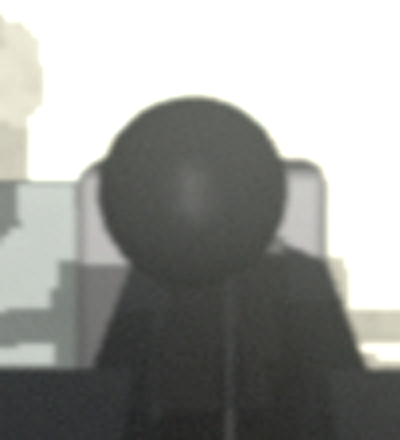

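Emit:
step_arm:
  plan:
    - {"dx": 0, "dy": 0, "dz": 2.0, "rx": 0, "ry": 0, "rz": 0, "claw": 0}
    - {"dx": 0, "dy": 0, "dz": 5.0, "rx": 0, "ry": 0, "rz": 0, "claw": 0}
    - {"dx": -5, "dy": 2, "dz": 8.0, "rx": 0, "ry": 0, "rz": 0, "claw": 0}
    - {"dx": -11, "dy": 3, "dz": 11, "rx": 0, "ry": 0, "rz": 0, "claw": 0}
    - {"dx": -16, "dy": 3, "dz": 15, "rx": 0, "ry": 0, "rz": 0, "claw": 0}

```text
clock: 23.3
eef_pos: [0.6398, -0.1277, 0.1871]
orientation: [0.414, 0.583, 0.554, -0.427]
ft_force: [1.3, -0.4, -0.5]
width: 0.008
```

Emit:
step_arm:
  plan:
    - {"dx": -3, "dy": 0, "dz": 6.0, "rx": 0, "ry": 0, "rz": 0, "claw": 0}
    - {"dx": -3, "dy": 0, "dz": 12.0, "rx": 0, "ry": 0, "rz": 0, "claw": 0}
    - {"dx": -3, "dy": 0, "dz": 18.0, "rx": 0, "ry": 0, "rz": 0, "claw": 0}

```text
clock: 23.68
eef_pos: [0.631, -0.3093, 0.1612]
orientation: [0.413, 0.583, 0.553, -0.427]
ft_force: [0.9, 0.4, -0.5]
width: 0.008
```

```bash
python3 - <<'E'
from h import *
s=manip.observe(); print(s["eef_pos"],s["ft_force"])
im=optics.snapshot("scene"); save(im,"s22.png",(200,120,420,280),3.6)
t=optics.snapshot("top"); save(t,"t22.png",(200,130,460,310),3)
E
```

```text
[ 0.63101253 -0.30931181  0.16120957] [ 0.9309737   0.40217219 -0.47766529]
```

View pics/s22.png

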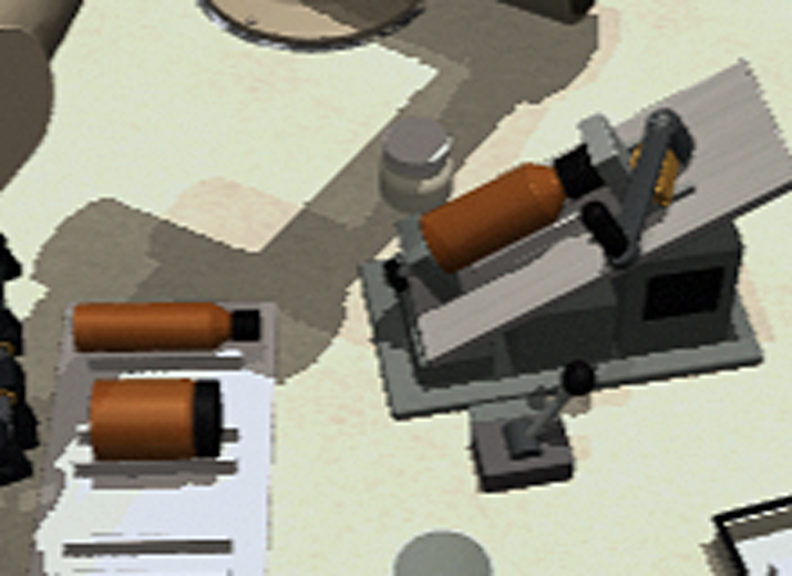

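View pics/t22.png

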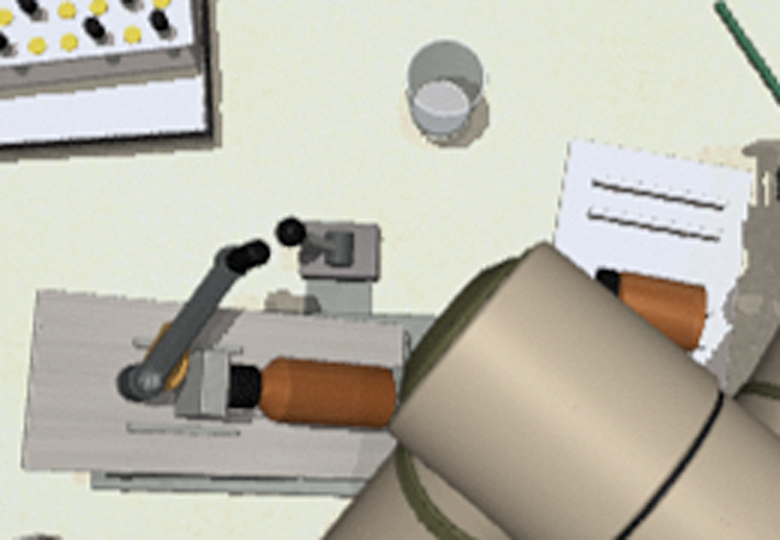

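```bash
python3 - <<'E'
from h import *
from sw import b0,u
t=optics.camera_info("top"); s=optics.camera_info("scene")
f=lambda a,x0,y0,k:(np.array(a,float)+.5)/k-.5+[x0,y0]
a,b=f((291,231),200,130,3),f((578,377),200,120,3.6)
P=tri((t,a),(s,b)); print(P,(P-b0)@u, [((onz(c,v,.092)-b0)@u).round(4) for c,v in((t,a),(s,b))])
h=tri((t,f((260,250),200,130,3)),(s,f((596,215),200,120,3.6))); d=dinv(h); print("handle top",d, .87-np.arctan2(d[1]-238,d[0]))
E
```

```text
[0.61522852 0.07761837 0.09408249] 0.07600853335974823 [np.float64(0.0763), np.float64(0.0764)]
handle top [ 94.26810624 176.68652187  95.88087828] 1.4466675597623366
```

```bash
python3 -c "
from cell import manip
print(manip.observe()['clock']); print(manip.hand_in())"
```

```text
23.775
the job is handed in; nothing more can be done
None
```

I did every step in the order you asked and handed the job in at 23.8 s, well under the 72 s limit. No check failed.

- **Cam lever:** I swung it back until it met its end stop, at a cam angle of about 0.
- **Bottle:** I gripped it across the body and laid it in the cradle with its cap uphill. I slid it down until about 8 N showed the foot stop had been reached, then let go.
- **Clamp:** I turned the lever to about 1.46 rad. The close-up after letting go of the lever shows the pad bearing on the cap, with about 8.7 mm left between the jaw and the cap. That means the pad is pressed in about 5.3 mm of its 12 mm. Two estimates of the foot stop setting disagreed, at 2.3 mm and 4 mm. With the drive formula, they give a press of 4 to 5.7 mm. I left it there, as either is near half-way and far from bottomed.
- **Switch:** I pushed it over until its end stop pushed back with about 15 N. The two fixed cameras put the ball 76 mm along its 77 mm travel.
- **At the end:** The last picture still puts the handle at about 1.45 rad and the bottle in its cradle. The slim bottle, the wide jar and the beaker look where they were, though only by eye, and in the top view the arm hid the slim bottle. The arm is clear of everything.

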